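# Clear a printed plate: sort the graded cylinders, wipe off the chips

### The arm

A 7-joint arm with a two-finger parallel gripper is mounted at the origin on the work surface. World frame = base frame: x ahead of the robot, y to its left, z up, the work surface at z = 0. Lengths are in m, angles in rad, forces in N, time in s.
With the tool pointing down it reaches from about 0.425 to 0.925 m from the base axis. Payload 6.8 kg.
Tool frame: the origin (TCP) lies at the very end of the fingers, on their centre line; the grasp point (between the pads) lies 19 mm behind it; z points along the fingers, y is the line along which they close (so a half turn about z gives the same grasp; the last joint's range is limited). The gripper opens to 85 mm and grips with 20 to 120 N. Pads are 22 mm wide; open, the fingers measure 114 mm over their backs; the gripper's body (76 mm by 85 mm) begins 54 mm behind the grasp point. The pads swing forward as they close: fully open they stand 13 mm farther back than shut.
Start: joints at [-1.325, 0.477, 0.022, 1.555, -0.011, 1.109, -0.083], TCP at [0.234, 0.633, 0.231] pointing down, gripper open.
Joint ranges: [-2.96, 2.96], [-0.34, 2.1], [-1.41, 1.46], [0.24, 2.44], [-1.37, 4.51], [0.17, 1.92], [-2.96, 2.96]. Speed limits (rad/s): [2.39, 2.39, 3.14, 3.14, 3.14, 3.14, 3.14].

### API

Orientations are given as a unit quaternion [w, x, y, z].
In Python, from station import get_obs, read_camera, hand_in gives the robot as it stands.
- The arm moves only by the tool arm_command, never from a script. Its argument "commands" is one flat list of numbers, 7 for each row, row after row: the shift along the tool's x, y, z in m, then the turn, a rotation vector about the tool's x, y, z in degrees, then the opening, from 0 (shut) to 1 (fully open). In form: [tx, ty, tz, rx, ry, rz, fingers, tx, ty, tz, rx, ry, rz, fingers, ...]. A call has 1 to 8 rows; each row is the pose to reach, as a shift and turn from the pose commanded when the call began, along the tool's axes at that moment; what a row does not reach only later rows make up. A row lasts 1/10 s, in which the tool goes at most 50 mm and 8.59 degrees, less where a joint would pass 70% of its speed; a pose out of reach is approached as far as the arm can. A call with a gripper value outside its range is refused whole. The fingers move at their own pace and stop on an object; "force" is the grip in N (left out, the last holds). Time passes only in rows, so rows that repeat a pose let the fingers close. It gives the time, the measured TCP pose, the force, the opening and the grip force at its end, in the units of the state.
- get_obs(): the state, without advancing time (a new reading comes with each control period).
- read_camera(name): name is "side" or "top"; returns a dict with "img" (400x640x3 uint8, red, green, blue), "camera_matrix" (3x3 intrinsics, pixels), "pose" (4x4, takes a point from camera to world coordinates). Camera axes: x right, y down, z forward; pixel columns grow to the right and rows downward; lengths in m; the calibration is good to about 2 mm. A picture is of the moment at which its call begins. There is no depth.
- hand_in(): hands the job in; it is judged then, once.
The state is a dict: "t": time; "q": joint angles; "joint_vel": joint speeds; "joint_torque": joint torques, N m; "eef_pos": TCP position; "tool_rot": TCP orientation; "contact_force": force on the tool from outside, world axes, zero at the start; "torque": the same for the moment, N m; "gripper_width": opening from 0.0 (shut) to 1.0 (fully open); "grasp_force": force on a finger pad.
Only numpy, scipy, OpenCV 4.12 (cv2) and the standard library are available. Lean on these libraries where they do the work, as an engineer would, in place of code of your own. Each camera call takes 0.05 s, during which the arm holds its last target. There are 200 camera calls.

### The job

Clear this 3D-print build plate: stand each finished white cylinder that is on it upright and fully down in its own socket of the wooden block, working in socket order from the smallest size to the largest (some sizes may not have been printed, leave their sockets empty). Then take the scraper block and wipe every loose chip off the plate into the catch tray around it, never touching the chips on the plate with the fingers, and stand the scraper block back in the middle of its rubber mat. Leave the spool, the glue stick and the cutters where they are.

Things in the scene. Friction and masses are not known exactly. Their poses are not given: they have to be found in the camera images.
- plate_top (a point): Centre of the top face of the build plate: a flat dark grey square plate 235 x 235 mm, 6 mm thick, its top 42 mm above the bench. It is fixed on four short feet in the middle of a shallow green catch tray 350 x 350 mm outside, whose 26 mm high, 4 mm thick walls stand lower than the plate, so there is an open gutter 53 mm wide (floor 5 mm above the bench) all round the plate. x and y run parallel to the plate's edges, z up.
- scraper_mid (a point): Middle of the scraper block, 30 mm above its underside. It stands upright on a steel foot bar 90 mm long (its x axis) x 46 mm wide (its y axis) x 14 mm high, with a wooden grip rib 76 mm long x 18 mm thick rising centrally from the foot to 60 mm above the underside. 0.3 kg, heavy in the foot. z up. Held by the rib, the long side of the foot bar pushes the chips.
- mat: The scraper's thin black rubber rest mat, fixed, 140 mm (x) x 85 mm (y), 4 mm thick; origin at the centre of its underside.
- block: Light wooden socket block, fixed, 246 mm (x) x 74 mm (y) x 30 mm high, origin at the centre of its underside. Four round sockets 14 mm deep, chamfered at the mouth, lie in a row along its x axis at x = -83, -31, 25, 85 mm, y = 0: socket 1 (smallest) to socket 4 (largest); 1 to 4 small black dots beside each (on the -y side) give its number.
- socket1 (a point): Centre of the floor of socket 1, 16 mm above the bench and 14 mm below the block's top; the socket is 25 mm wide for the 22 mm cylinder. z up.
- socket2 (a point): Centre of the floor of socket 2, 16 mm above the bench and 14 mm below the block's top; the socket is 31 mm wide for the 28 mm cylinder. z up.
- socket3 (a point): Centre of the floor of socket 3, 16 mm above the bench and 14 mm below the block's top; the socket is 37 mm wide for the 34 mm cylinder. z up.
- socket4 (a point): Centre of the floor of socket 4, 16 mm above the bench and 14 mm below the block's top; the socket is 43 mm wide for the 40 mm cylinder. z up.
- cyl1_mid (a point): Centre (half-way up) of graded printed cylinder 1: white plastic, diameter 22 mm, height 46 mm, about 14 g, flat top, 2 mm chamfer at the foot, z along its axis (up while it stands). It belongs in socket 1. May be absent.
- cyl2_mid (a point): Centre (half-way up) of graded printed cylinder 2: white plastic, diameter 28 mm, height 56 mm, about 22 g, flat top, 2 mm chamfer at the foot, z along its axis (up while it stands). It belongs in socket 2. May be absent.
- cyl3_mid (a point): Centre (half-way up) of graded printed cylinder 3: white plastic, diameter 34 mm, height 66 mm, about 36 g, flat top, 2 mm chamfer at the foot, z along its axis (up while it stands). It belongs in socket 3. May be absent.
- cyl4_mid (a point): Centre (half-way up) of graded printed cylinder 4: white plastic, diameter 40 mm, height 76 mm, about 56 g, flat top, 2 mm chamfer at the foot, z along its axis (up while it stands). It belongs in socket 4. May be absent.
- chip1_mid (a point): Middle of a loose white plastic chip, a 26 x 17 x 10 mm block, 10 g, lying on the build plate. May be absent.
- chip2_mid (a point): Middle of a loose white plastic chip, a 20 x 20 x 11 mm block, 10 g, lying on the build plate. May be absent.
- chip3_mid (a point): Middle of a loose white plastic chip, a 28 x 19 x 9 mm angle piece, 10 g, lying on the build plate. May be absent.
- chip4_mid (a point): Middle of a loose white plastic chip, a 23 x 14 x 12 mm block, 10 g, lying on the build plate. May be absent.
- chip5_mid (a point): Middle of a loose white plastic chip, a hexagonal piece 22 mm across and 10 mm thick, 10 g, lying on the build plate. May be absent.
- chip6_mid (a point): Middle of a loose white plastic chip, a 18 x 15 x 10 mm block, 10 g, lying on the build plate. May be absent.
- chip7_mid (a point): Middle of a loose white plastic chip, a 28 x 12 x 9 mm strip, 10 g, lying on the build plate. May be absent.
- chip8_mid (a point): Middle of a loose white plastic chip, a 22 x 19 x 12 mm block, 10 g, lying on the build plate. May be absent.
- spool: Bystander: filament spool lying flat, 120 mm across, 50 mm high; origin at the centre of its underside.
- gluestick: Bystander: standing glue stick, 33 mm across, 98 mm high; origin at the centre of its underside.
- cutters: Bystander: flush cutters lying on the bench, about 140 mm long (x), 12 mm high; origin at the bottom near their pivot.
There are look-alikes about, which are no part of the job. What is shaped like the part that bears cyl4_mid but orange or turquoise is not meant.

How it is judged:
On the way, in this order (a step that is already met when the one before it is completed fails the run):
1. cylinder 1 (if present) stands seated in socket 1, let go (horizontal distance between cyl1_mid and socket1 below 0.005 m and z of cyl1_mid in the frame of socket1 between 0.019 and 0.027 m and angle between cyl1_mid's own z axis and vertical below 0.1 rad and contact force between the fingers and cyl1 below 0.2 N), for 0.2 s.
2. cylinder 2 (if present) stands seated in socket 2, let go (horizontal distance between cyl2_mid and socket2 below 0.005 m and z of cyl2_mid in the frame of socket2 between 0.024 and 0.032 m and angle between cyl2_mid's own z axis and vertical below 0.1 rad and contact force between the fingers and cyl2 below 0.2 N), for 0.2 s.
3. cylinder 3 (if present) stands seated in socket 3, let go (horizontal distance between cyl3_mid and socket3 below 0.005 m and z of cyl3_mid in the frame of socket3 between 0.029 and 0.037 m and angle between cyl3_mid's own z axis and vertical below 0.1 rad and contact force between the fingers and cyl3 below 0.2 N), for 0.2 s.
4. cylinder 4 (if present) stands seated in socket 4, let go (horizontal distance between cyl4_mid and socket4 below 0.005 m and z of cyl4_mid in the frame of socket4 between 0.034 and 0.042 m and angle between cyl4_mid's own z axis and vertical below 0.1 rad and contact force between the fingers and cyl4 below 0.2 N), for 0.2 s.
5. the scraper block, held, is brought down on the build plate (x of scraper_mid in the frame of plate_top between -0.125 and 0.125 m and y of scraper_mid in the frame of plate_top between -0.125 and 0.125 m and z of scraper_mid in the frame of plate_top below 0.037 m and contact force between the fingers and scraper above 1 N), for 0.1 s.
6. every chip is off the plate and in the catch tray (x of chip1_mid in the frame of plate_top between -0.173 and 0.173 m and y of chip1_mid in the frame of plate_top between -0.173 and 0.173 m and z of each of chip1_mid, chip2_mid, chip3_mid, chip4_mid, chip5_mid, chip6_mid, chip7_mid, chip8_mid in the frame of plate_top below -0.002 m and x of chip2_mid in the frame of plate_top between -0.173 and 0.173 m and y of chip2_mid in the frame of plate_top between -0.173 and 0.173 m and x of chip3_mid in the frame of plate_top between -0.173 and 0.173 m and y of chip3_mid in the frame of plate_top between -0.173 and 0.173 m and x of chip4_mid in the frame of plate_top between -0.173 and 0.173 m and y of chip4_mid in the frame of plate_top between -0.173 and 0.173 m and x of chip5_mid in the frame of plate_top between -0.173 and 0.173 m and y of chip5_mid in the frame of plate_top between -0.173 and 0.173 m and x of chip6_mid in the frame of plate_top between -0.173 and 0.173 m and y of chip6_mid in the frame of plate_top between -0.173 and 0.173 m and x of chip7_mid in the frame of plate_top between -0.173 and 0.173 m and y of chip7_mid in the frame of plate_top between -0.173 and 0.173 m and x of chip8_mid in the frame of plate_top between -0.173 and 0.173 m and y of chip8_mid in the frame of plate_top between -0.173 and 0.173 m), for 0.2 s.
7. the scraper block stands on its mat again, let go (horizontal distance between scraper_mid and mat below 0.03 m and z of scraper_mid in the frame of mat between 0.03 and 0.038 m and angle between scraper_mid's own z axis and vertical below 0.1 rad and contact force between the fingers and scraper below 0.2 N), for 0.2 s.
At the end, for the whole second after the job is handed in: Each cylinder present stands in its own socket (within 5 mm of centre, 4 mm of fully down, tilt under 0.1 rad); each chip lies inside the catch tray, its middle over 2 mm below the plate top; the scraper stands upright within 30 mm of its mat's centre; all at rest (under 0.02 m/s) (all of step 6 and horizontal distance between cyl1_mid and socket1 below 0.005 m and z of cyl1_mid in the frame of socket1 between 0.019 and 0.027 m and angle between each of cyl1_mid, cyl2_mid, cyl3_mid, cyl4_mid, scraper_mid's own z axis and vertical below 0.1 rad and horizontal distance between cyl2_mid and socket2 below 0.005 m and z of cyl2_mid in the frame of socket2 between 0.024 and 0.032 m and horizontal distance between cyl3_mid and socket3 below 0.005 m and z of cyl3_mid in the frame of socket3 between 0.029 and 0.037 m and horizontal distance between cyl4_mid and socket4 below 0.005 m and z of cyl4_mid in the frame of socket4 between 0.034 and 0.042 m and horizontal distance between scraper_mid and mat below 0.03 m and z of scraper_mid in the frame of mat between 0.03 and 0.038 m and linear speed of each of scraper, cyl1, cyl2, cyl3, cyl4, chip1, chip2, chip3, chip4, chip5, chip6, chip7, chip8 below 0.02 m/s); the robot touches nothing.
It fails at once if a chip on the plate is touched by the fingers ((contact force between the fingers and chip1 above 1 N and z of chip1_mid in the frame of plate_top above 0 m) or (contact force between the fingers and chip2 above 1 N and z of chip2_mid in the frame of plate_top above 0 m) or (contact force between the fingers and chip3 above 1 N and z of chip3_mid in the frame of plate_top above 0 m) or (contact force between the fingers and chip4 above 1 N and z of chip4_mid in the frame of plate_top above 0 m) or (contact force between the fingers and chip5 above 1 N and z of chip5_mid in the frame of plate_top above 0 m) or (contact force between the fingers and chip6 above 1 N and z of chip6_mid in the frame of plate_top above 0 m) or (contact force between the fingers and chip7 above 1 N and z of chip7_mid in the frame of plate_top above 0 m) or (contact force between the fingers and chip8 above 1 N and z of chip8_mid in the frame of plate_top above 0 m)).
It fails at once if a bystander (spool, glue stick, cutters) is moved more than 30 mm (distance of any of spool, gluestick, cutters from where it was at the start of the episode above 0.03 m).
Of cyl1, cyl2, cyl3, cyl4 only 3 to 4 are there at a start; the rules pass over those that are not, and their reading is None.
Of chip1, chip2, chip3, chip4, chip5, chip6, chip7, chip8 only 5 to 8 are there at a start; the rules pass over those that are not, and their reading is None.
At some moment in a run one of scraper, chip1, chip2, chip3, chip4, chip5, chip6, chip7, chip8 may be knocked a few centimetres aside while the robot is not near it.
It also fails if it takes over 208 s, if anything falls off the work surface, if the arm or the gripper's body presses on something with over 40 N, if the wrist force passes 120 N, or if a joint passes its speed limit or range.

## Working session

There is one attempt and no reset: what is moved stays moved. The work goes in short steps, Python scripts to look and compute and a tool call to move; the robot and the scene stay as the last step left them, time stands still between calls to the robot, and variables do not carry over. Pictures are saved under pics/ and viewed, at most 14 in all, crops included, and the job is handed in when it is done.

Besides the shell and the picture viewer there is one more tool, called after "Call:" as name(argument=value, ...), one argument or row to a line, values as JSON. arm_command: Moves the arm, as the interface text tells. Its arguments: {"type":"object","properties":{"commands":{"type":"array","items":{"type":"number"}},"force":{"type":"number"}},"required":["commands"]}

```bash
mkdir -p pics; ls
python3 - <<'E'
from station import *
import cv2
o=get_obs(); print(o['t'],o['eef_pos'],o['tool_rot'],o['gripper_width'])
for n in('top','side'):
    r=read_camera(n); cv2.imwrite(f'pics/{n}0.png',r['img'][...,::-1]); print(n,r['camera_matrix'].tolist(),r['pose'].round(4).tolist())
E
```

```text
pics
0.0 [0.23369537 0.63261094 0.23031725] [-8.84166511e-05  1.75988762e-01  9.84391734e-01 -9.28361276e-04] 1.000730894372796
top [[426.88222701010983, 0.0, 315.0432408668313], [0.0, 426.88222701010983, 204.30029791111548], [0.0, 0.0, 1.0]] [[0.0207, -0.9908, 0.1336, 0.4217], [-0.9995, -0.0235, -0.0192, 0.0205], [0.0222, -0.1332, -0.9908, 1.3158], [0.0, 0.0, 0.0, 1.0]]
side [[460.4816725445465, 0.0, 328.0797392936683], [0.0, 460.4816725445465, 206.49942121617903], [0.0, 0.0, 1.0]] [[-0.9717, -0.173, 0.1609, 0.4274], [-0.2363, 0.7205, -0.652, 0.718], [-0.0031, -0.6715, -0.741, 0.8667], [0.0, 0.0, 0.0, 1.0]]
```

View pics/top0.png

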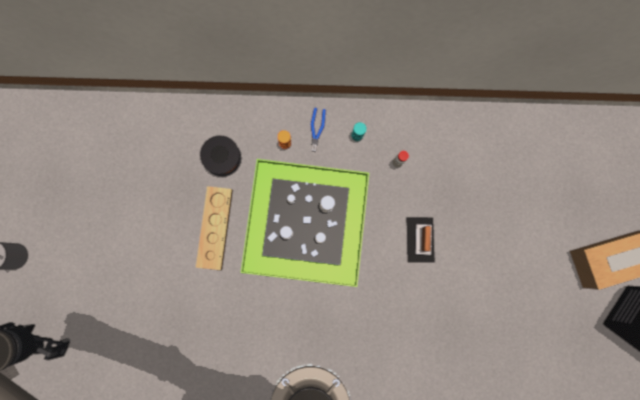

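View pics/side0.png

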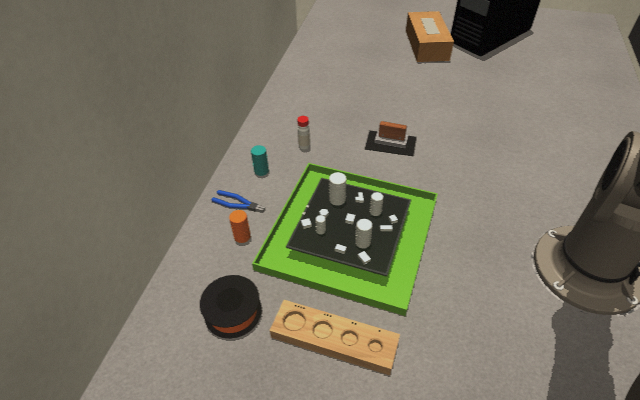

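The top view shows the block on the left, the plate with four white cylinders (the smallest at about 291,198) and 8 chips, and the scraper on its mat at 425,240. I'll zoom in next.

```bash
cat > h.py <<'E'
import numpy as np,cv2
from scipy.spatial.transform import Rotation as R
from station import *
def ray(r,u,v,z):
    d=r['pose'][:3,:3]@np.linalg.inv(r['camera_matrix'])@np.array([u,v,1.]); c=r['pose'][:3,3]
    return (c+d*(z-c[2])/d[2])[:2]
def proj(r,p):
    P=np.asarray(p,float).reshape(-1,3); q=(P-r['pose'][:3,3])@r['pose'][:3,:3]@r['camera_matrix'].T
    return q[:,:2]/q[:,2:]
def crop(r,x0,y0,w,h,s,fn):
    cv2.imwrite('pics/'+fn,cv2.resize(r['img'][y0:y0+h,x0:x0+w,::-1],None,fx=s,fy=s,interpolation=cv2.INTER_CUBIC))
def blobs(m,r,z,amin=5):
    n,_,st,ce=cv2.connectedComponentsWithStats(m.astype(np.uint8))
    for s,c in zip(st[1:],ce[1:]):
        if s[4]>=amin: print(s.tolist(),c.round(1),ray(r,*c,z).round(4))
E
python3 - <<'E'
from h import *
r=read_camera('top'); s=read_camera('side')
crop(r,190,150,190,145,4,'top1.png'); crop(s,245,150,200,150,4,'side1.png')
hsv=cv2.cvtColor(r['img'],cv2.COLOR_RGB2HSV); H,S,V=cv2.split(hsv)
g=(H>30)&(H<50)&(S>120)
print('green');blobs(g,r,.026,200)
ys,xs=np.nonzero(g); hull=cv2.convexHull(np.c_[xs,ys].astype(np.int32)); ap=cv2.approxPolyDP(hull,6,True)[:,0]
print(ap.tolist(),[ray(r,*p,.026).round(4).tolist() for p in ap.astype(float)])
m=cv2.inRange(hsv,(0,0,0),(179,90,95))>0; m[:165]=0;m[265:]=0;m[:,:255]=0;m[:,355:]=0
print('plate');blobs(m,r,.042,300)
ys,xs=np.nonzero(m)
c,_=max(((c,cv2.contourArea(c)) for c in cv2.findContours(m.astype(np.uint8),0,2)[0]),key=lambda t:t[1])
bx=cv2.boxPoints(cv2.minAreaRect(c));print(bx,[ray(r,*p,.042).round(4).tolist() for p in bx])
w=(V>150)&(S<40); w[:,:260]=0;w[:,350:]=0;w[:180]=0;w[266:]=0
print('white');blobs(w,r,.05,4)
wd=(H<20)&(S>70)&(V>140);wd[:180]=0;wd[:,240:]=0;wd[275:]=0;wd[:,:190]=0
print('block');blobs(wd,r,.03,100)
ys,xs=np.nonzero(wd);rc=cv2.minAreaRect(np.c_[xs,ys].astype(np.float32));bx=cv2.boxPoints(rc);print(rc,[ray(r,*p,.03).round(4).tolist() for p in bx])
E
```

```text
green
[242, 160, 126, 126, 6485] [304.6 223.4] [0.5365 0.0259]
[[367, 173], [355, 285], [242, 271], [257, 160]] [[0.6969, -0.1629], [0.3559, -0.1286], [0.3903, 0.2087], [0.7292, 0.1773]]
plate
[[314.24164 205.63086]
 [318.67114 202.53018]
 [326.      212.99997]
 [321.5705  216.10065]] [[0.5894, -0.0019], [0.5991, -0.015], [0.5679, -0.0377], [0.5582, -0.0245]]
white
[291, 184, 9, 8, 48] [295.  187.1] [0.643  0.0572]
[287, 194, 8, 8, 50] [290.6 197.7] [0.6105 0.0695]
[305, 195, 7, 7, 41] [308.2 198. ] [0.611  0.0167]
[321, 196, 14, 14, 165] [327.4 202.4] [ 0.599 -0.041]
[273, 214, 7, 8, 41] [276.1 217.6] [0.5496 0.111 ]
[303, 216, 8, 7, 53] [306.5 219.2] [0.5471 0.0203]
[327, 220, 10, 7, 50] [331.1 223.1] [ 0.5372 -0.053 ]
[280, 226, 13, 13, 126] [286.  231.8] [0.5082 0.0804]
[268, 232, 9, 9, 54] [272.  236.1] [0.4946 0.1212]
[316, 232, 10, 11, 88] [320.3 237. ] [ 0.495  -0.0216]
[301, 244, 6, 10, 45] [303.6 248.5] [0.46   0.0271]
[311, 250, 7, 7, 34] [314.  252.8] [ 0.4482 -0.0039]
block
[196, 186, 35, 84, 1522] [211. 231.] [0.5071 0.3059]
((213.50003051757812, 227.99998474121094), (25.314422607421875, 82.1657943725586), 8.130102157592773) [[0.3996, 0.3469], [0.6448, 0.3259], [0.6357, 0.2496], [0.3906, 0.2725]]
```

View pics/top1.png

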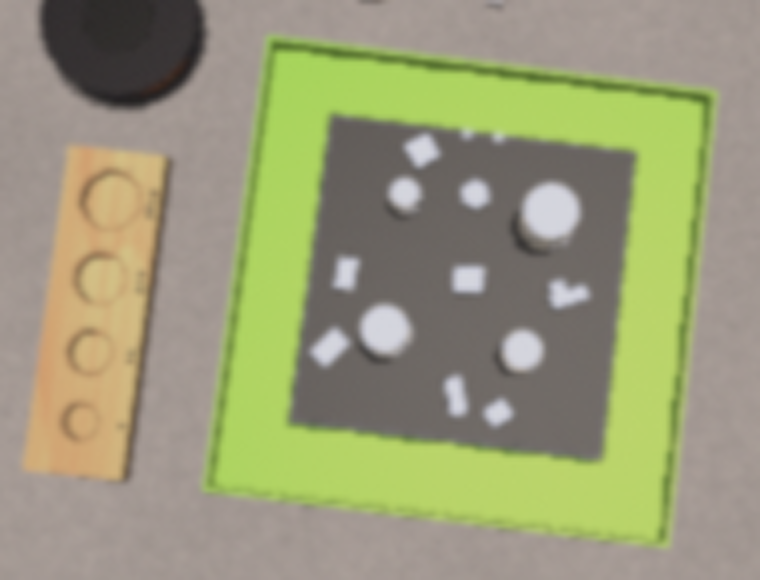

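View pics/side1.png

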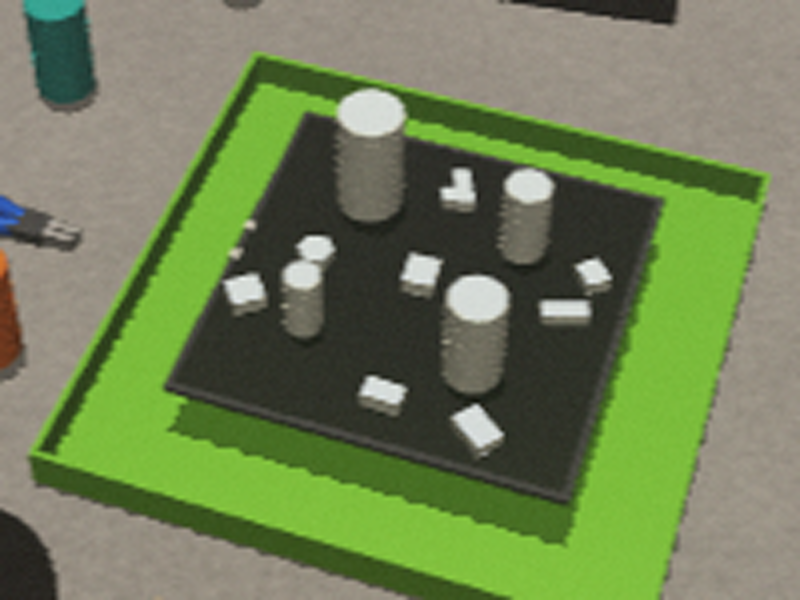

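The zoom shows all four cylinders standing, 8 chips, and the block's sockets 1→4 running near to far. Now I'll measure precisely in both cameras and cross-check.

Run:
```python
from h import *
from scipy.optimize import least_squares
r=read_camera('top'); s=read_camera('side')
def white(c,roi,th):
    hsv=cv2.cvtColor(c['img'],cv2.COLOR_RGB2HSV); H,S,V=cv2.split(hsv)
    m=(V>th)&(S<50); k=np.zeros_like(m);x0,y0,x1,y1=roi;k[y0:y1,x0:x1]=1
    return m&k
print('side tops');
m=white(s,(285,160,415,280),195); n,_,st,ce=cv2.connectedComponentsWithStats(m.astype(np.uint8))
for a,c in zip(st[1:],ce[1:]):
    if a[4]>3: print(a.tolist(),c.round(1))
H=[46,56,66,76]; tp=[(290.6,197.7),(320.3,237.),(286.,231.8),(327.4,202.4)]
sd=[(320.5,218.5),(377,196.3),(364.3,224.5),(337.8,178.2)] # rough from crop
for i in range(4):
    z=.042+H[i]/1e3; a=ray(r,tp[i][0],tp[i][1],z); b=ray(s,*sd[i],z); print('cyl',i+1,a.round(4),b.round(4),proj(s,[*a,z]).round(1))
# block: optimise outline of top + front side? use socket dark rims
L=[-83,-31,25,85]
top=[(210,255.25),(212.5,238),(215,219.5),(217.75,200)]
sid=[(375.5,345.5),(349.5,338),(322.5,329.5),(294.5,320.5)]
for c,pts in((r,top),(s,sid)):
    W=np.array([ray(c,*p,.03) for p in pts])
    f=lambda q:np.ravel(np.c_[q[0]+np.cos(q[2])*np.array(L)/1e3,q[1]+np.sin(q[2])*np.array(L)/1e3]-W)
    q=least_squares(f,[.5,.3,0]); print('block',q.x.round(4),np.degrees(q.x[2]),(q.fun*1e3).round(1))
crop(s,260,290,150,90,5,'block_s.png')
# plate corners, tray in side
hs=cv2.cvtColor(s['img'],cv2.COLOR_RGB2HSV);g=(hs[...,0]>30)&(hs[...,0]<55)&(hs[...,1]>120)
# scraper views
a=cv2.resize(r['img'][205:275,395:445,::-1],None,fx=7,fy=7,interpolation=2)
b=cv2.resize(s['img'][110:165,355:425,::-1],None,fx=6,fy=6,interpolation=2)
b=cv2.copyMakeBorder(b,0,a.shape[0]-b.shape[0],0,0,0); cv2.imwrite('pics/scr.png',np.hstack([a,b]))
```

```text
side tops
[330, 173, 16, 11, 139] [337.3 177.8]
[356, 193, 7, 7, 32] [359.3 196.7]
[372, 193, 11, 8, 61] [376.8 196.1]
[320, 209, 8, 6, 34] [323.5 211.5]
[346, 214, 9, 7, 46] [349.8 217. ]
[390, 215, 7, 6, 26] [392.8 217.6]
[317, 216, 7, 6, 39] [320.1 218.4]
[302, 219, 8, 7, 43] [305.6 221.8]
[358, 219, 13, 11, 121] [364.  224.1]
[381, 226, 11, 3, 32] [385.8 227. ]
[336, 244, 10, 7, 42] [340.3 247.1]
[359, 252, 11, 10, 58] [363.9 256.2]
cyl 1 [0.6049 0.0681] [0.6044 0.0719] [[320.7 217.2]]
cyl 2 [ 0.4922 -0.02  ] [ 0.4925 -0.0154] [[377.4 194.9]]
cyl 3 [0.5042 0.0776] [0.5042 0.0829] [[364.8 222.6]]
cyl 4 [ 0.5895 -0.0376] [ 0.589  -0.0323] [[338.1 176.6]]
block [ 0.517   0.2978 -0.0863] -4.941993424582532 [-0.5 -0.1 -0.   0.2  0.1 -0.1  0.4 -0. ]
block [ 0.5175  0.3047 -0.0866] -4.962948756204685 [-0.2  0.5 -0.3 -0.6  0.  -0.3  0.5  0.3]
```

View pics/scr.png

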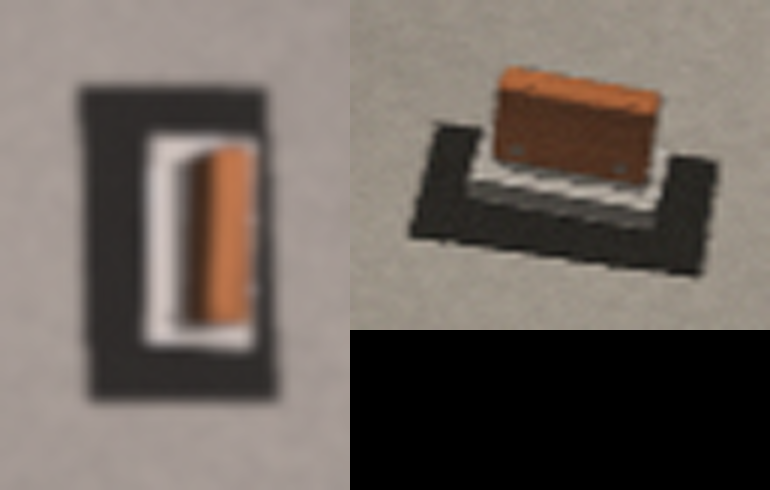

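View pics/block_s.png

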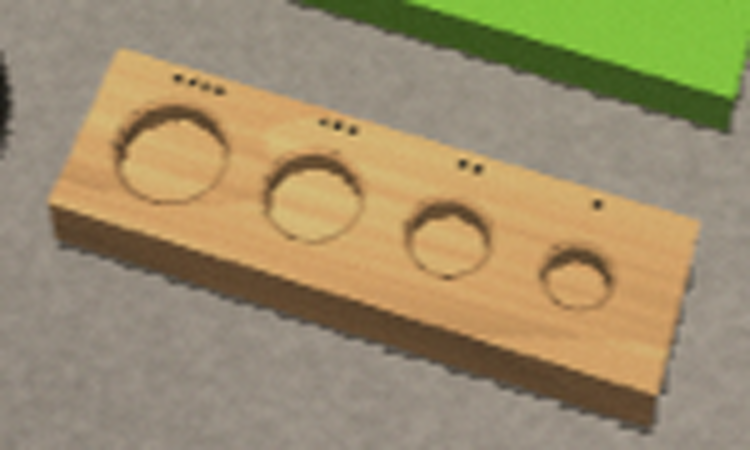

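Call:
arm_command(
  commands=[0,0,0,0,0,-8,1,0,0,0,0,0,-14.7,1],
)

```text
t: 0.5
eef_pos: [0.2338, 0.6332, 0.2312]
tool_rot: [0.0, 0.046, 0.999, -0.0]
contact_force: [-0.5, -0.7, -0.5]
gripper_width: 0.997
grasp_force: 0.0
```

```bash
cat >> h.py <<'E'
def to(*T):
    "tool-frame shifts from the present pose to each world target (x,y,z[,yaw of tool y from +y deg])"
    o=get_obs(); w,x,y,z=o['tool_rot']; M=R.from_quat([x,y,z,w])
    ax=M.as_matrix(); print('t',round(o['t'],2),'pos',o['eef_pos'].round(4),'yaw',np.degrees(np.arctan2(-ax[0,1],ax[1,1])).round(2),'grip',round(o['gripper_width'],3),o['grasp_force'],'F',np.round(o['contact_force'],1))
    for t in T: print(t,'->',(ax.T@(np.array(t[:3])-o['eef_pos'])*1e3).round(1),'mm')
E
python3 -c "
from h import *
to((.6047,.070,.19),(.6047,.070,.064))"
```

```text
t 0.5 pos [0.2338 0.6332 0.2312] yaw -5.26 grip 0.997 0.0 F [-0.5 -0.7 -0.5]
(0.6047, 0.07, 0.19) -> [-421.  -526.8   41.3] mm
(0.6047, 0.07, 0.064) -> [-421.  -526.8  167.3] mm
```

Call:
arm_command(
  commands=[-0.21,-0.263,0.02,0,0,0,0.6,-0.21,-0.263,0.02,0,0,0,0.6,-0.21,-0.263,0.02,0,0,0,0.6,-0.21,-0.263,0.02,0,0,0,0.6,-0.21,-0.263,0.02,0,0,0,0.6,-0.21,-0.263,0.02,0,0,0,0.6,-0.21,-0.263,0.02,0,0,0,0.6,-0.21,-0.263,0.02,0,0,0,0.6],
)

```text
t: 1.3
eef_pos: [0.4211, 0.3448, 0.2112]
tool_rot: [0.001, 0.053, 0.999, -0.001]
contact_force: [-0.2, -0.4, -0.5]
gripper_width: 0.604
grasp_force: 0.0
```

Call:
arm_command(
  commands=[-0.211,-0.264,0.021,0,0,0,0.6,-0.211,-0.264,0.021,0,0,0,0.6,-0.211,-0.264,0.021,0,0,0,0.6,-0.211,-0.264,0.021,0,0,0,0.6,-0.211,-0.264,0.021,0,0,0,0.6,-0.211,-0.264,0.021,0,0,0,0.6,-0.211,-0.264,0.021,0,0,0,0.6,-0.211,-0.264,0.021,0,0,0,0.6],
)

```text
t: 2.1
eef_pos: [0.6041, 0.0613, 0.1901]
tool_rot: [0.001, 0.053, 0.999, -0.002]
contact_force: [0.5, -0.2, 0.7]
gripper_width: 0.597
grasp_force: 0.0
```

Run:
```python
from h import *
to((.6047,.070,.064))
r=read_camera('top'); s=read_camera('side')
a=cv2.resize(r['img'][150:280,240:370,::-1],None,fx=3,fy=3,interpolation=2)
b=cv2.resize(s['img'][110:280,240:430,::-1],None,fx=2.1,fy=2.1,interpolation=2)
b=cv2.copyMakeBorder(b,0,max(0,a.shape[0]-b.shape[0]),0,0,0)[:a.shape[0]]; cv2.imwrite('pics/g1.png',np.hstack([a,b]))
```

```text
t 2.1 pos [0.6041 0.0613 0.1901] yaw -6.06 grip 0.597 0.0 F [ 0.5 -0.2  0.7]
(0.6047, 0.07, 0.064) -> [  0.5   9.1 126.1] mm
```

View pics/g1.png

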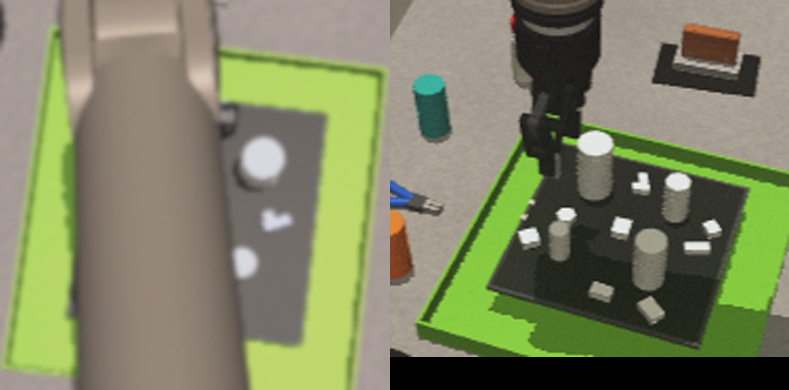

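Call:
arm_command(
  commands=[0,0.009,0.05,0,0,0,0.6,0,0.009,0.09,0,0,0,0.6,0,0.009,0.126,0,0,0,0.6,0,0.009,0.126,0,0,0,0.6,0,0.009,0.126,0,0,0,0.6],
)

```text
t: 2.7
eef_pos: [0.6022, 0.0785, 0.0647]
tool_rot: [-0.0, 0.048, 0.999, 0.0]
contact_force: [-0.2, -0.4, 0.3]
gripper_width: 0.602
grasp_force: 0.0
```

Run:
```python
from h import *
to((.6047,.070,.064))
s=read_camera('side'); print(proj(s,get_obs()['eef_pos']))
crop(s,270,150,110,90,7,'g2.png')
```

```text
t 2.7 pos [0.6022 0.0785 0.0647] yaw -5.45 grip 0.602 0.0 F [-0.2 -0.4  0.3]
(0.6047, 0.07, 0.064) -> [-3.3 -8.3  0.7] mm
[[320.36294725 227.02640027]]
```

View pics/g2.png

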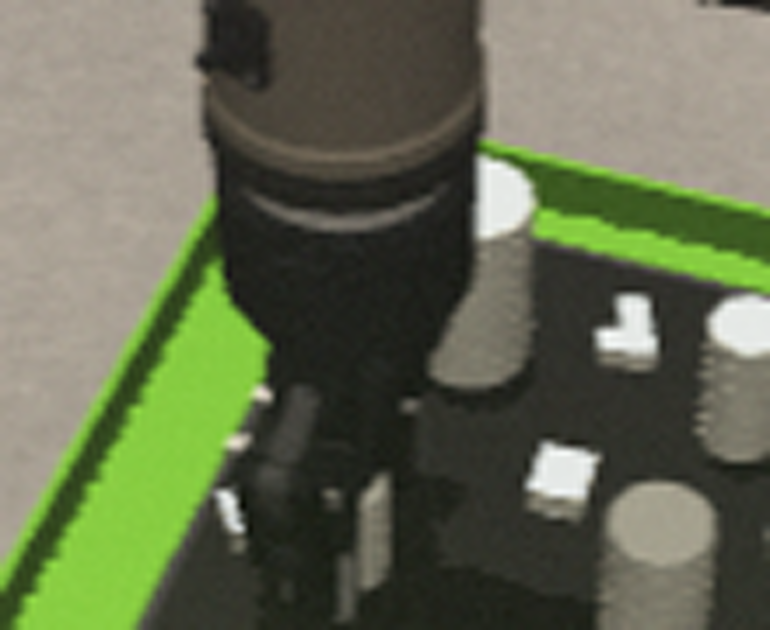

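Call:
arm_command(
  commands=[-0.0035,-0.0085,0,0,0,0,0.6,-0.0035,-0.0085,0,0,0,0,0.6,-0.0035,-0.0085,0,0,0,0,0.6],
)

```text
t: 3.05
eef_pos: [0.6061, 0.0674, 0.0657]
tool_rot: [0.001, 0.049, 0.999, 0.0]
contact_force: [0.6, -0.6, 0.1]
gripper_width: 0.6
grasp_force: 0.0
```

Call:
arm_command(
  commands=[0,0,0,0,0,0,0,0,0,0,0,0,0,0,0,0,0,0,0,0,0,0,0,0,0,0,0,0,0,0,0,0,0,0,0],
  force=25,
)

```text
t: 3.55
eef_pos: [0.6054, 0.0681, 0.0645]
tool_rot: [0.0, 0.049, 0.999, 0.0]
contact_force: [-1.6, 0.9, 2.2]
gripper_width: 0.244
grasp_force: 26.9
```

```bash
python3 -c "
from h import *
to((.605,.07,.17))"
```

```text
t 3.55 pos [0.6054 0.0681 0.0645] yaw -5.57 grip 0.244 26.871766272442983 F [-1.6  0.9  2.2]
(0.605, 0.07, 0.17) -> [   0.5    1.8 -105.5] mm
```

Call:
arm_command(
  commands=[0,0,-0.05,0,0,0,0,0,0,-0.09,0,0,0,0,0,0,-0.09,0,0,0,0],
)

```text
t: 3.85
eef_pos: [0.609, 0.0683, 0.1599]
tool_rot: [0.005, 0.049, 0.999, 0.001]
contact_force: [1.7, -1.5, 0.4]
gripper_width: 0.245
grasp_force: 26.6
```

```bash
python3 -c "
from h import *
to((.4345,.308,.155),(.4345,.308,.065))"
```

```text
t 3.85 pos [0.609  0.0683 0.1599] yaw -5.6 grip 0.245 26.58691691116701 F [ 1.7 -1.5  0.4]
(0.4345, 0.308, 0.155) -> [197.1 221.6   3.7] mm
(0.4345, 0.308, 0.065) -> [197.9 221.3  93.7] mm
```

Call:
arm_command(
  commands=[0.1935,0.222,0,0,0,0,0,0.1935,0.222,0,0,0,0,0,0.1935,0.222,0,0,0,0,0,0.1935,0.222,0,0,0,0,0,0.1935,0.222,0,0,0,0,0,0.1935,0.222,0,0,0,0,0,0.1935,0.222,0,0,0,0,0,0.1935,0.222,0,0,0,0,0],
)

```text
t: 4.65
eef_pos: [0.4331, 0.3084, 0.1537]
tool_rot: [-0.0, 0.047, 0.999, -0.0]
contact_force: [0.1, -0.4, 0.2]
gripper_width: 0.246
grasp_force: 26.6
```

Call:
arm_command(
  commands=[0,0,0.04,0,0,0,0,0,0,0.075,0,0,0,0,0,0,0.075,0,0,0,0,0,0,0.075,0,0,0,0,0,0,0.075,0,0,0,0],
)

```text
t: 5.15
eef_pos: [0.4357, 0.3077, 0.0808]
tool_rot: [0.001, 0.049, 0.999, 0.001]
contact_force: [1.3, 0.6, -0.1]
gripper_width: 0.245
grasp_force: 26.6
```

Run:
```python
from h import *
to((.4345,.308,.155))
s=read_camera('side'); r=read_camera('top')
a=cv2.resize(s['img'][285:385,290:410,::-1],None,fx=5,fy=5,interpolation=2); cv2.imwrite('pics/g3.png',a)
p=get_obs()['eef_pos']; print(proj(s,[p,p-[0,0,.0225],p+[0,0,.0235]]).round(1))
```

```text
t 5.15 pos [0.4357 0.3077 0.0808] yaw -5.66 grip 0.245 26.581186775558763 F [ 1.3  0.6 -0.1]
(0.4345, 0.308, 0.155) -> [  1.1   0.3 -74.2] mm
[[377.6 331.5]
 [376.7 337.1]
 [378.6 325.4]]
```

View pics/g3.png

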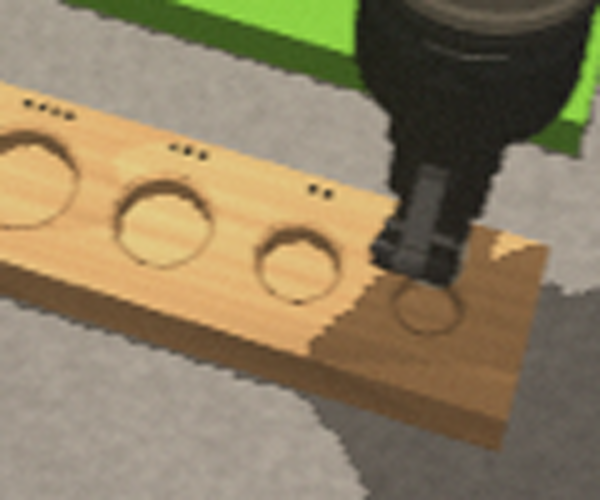

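Call:
arm_command(
  commands=[0,0,0,0,0,8.5,0,0,0,0,0,0,17,0,0,0,0,0,0,25.5,0,0,0,0,0,0,34,0,0,0,0,0,0,42.5,0,0,0,0,0,0,45,0],
)

```text
t: 5.85
eef_pos: [0.4347, 0.3085, 0.0806]
tool_rot: [0.0, 0.429, 0.903, 0.001]
contact_force: [-0.5, -0.0, 0.3]
gripper_width: 0.243
grasp_force: 26.6
```

Call:
arm_command(
  commands=[0,0,0,0,0,8.5,0,0,0,0,0,0,17,0,0,0,0,0,0,25.5,0,0,0,0,0,0,34,0,0,0,0,0,0,42.5,0,0,0,0,0,0,45,0,0,0,0,0,0,45,0,0,0,0,0,0,45,0],
)

```text
t: 6.65
eef_pos: [0.4345, 0.3082, 0.0801]
tool_rot: [-0.0, 0.74, 0.673, 0.001]
contact_force: [-0.5, -0.4, 0.1]
gripper_width: 0.244
grasp_force: 26.6
```

Run:
```python
from h import *
to((.4345,.308,.155)); print(get_obs()['q'][6])
s=read_camera('side')
a=cv2.resize(s['img'][300:380,330:420,::-1],None,fx=7,fy=7,interpolation=2); cv2.imwrite('pics/g4.png',a)
p=get_obs()['eef_pos']
def ring(c,d): t=np.linspace(0,2*np.pi,9)[:8]; return proj(s,c+np.c_[d/2*np.cos(t),d/2*np.sin(t),0*t])
print('crop coords'); f=lambda q:((q-[330,300]+.5)*7).round(0).tolist()
b=ring(p-[0,0,.0225],.022-.004); t=ring(p+[0,0,.0235],.022); print('bottom lowest',f(b[b[:,1].argmax()]),'x ext',f(b.min(0)),f(b.max(0)),'top',f(t.min(0)),f(t.max(0)))
```

```text
t 6.65 pos [0.4345 0.3082 0.0801] yaw -95.47 grip 0.244 26.581021955480537 F [-0.5 -0.4  0.1]
(0.4345, 0.308, 0.155) -> [ -0.1   0.1 -74.9] mm
-0.4816867282234333
crop coords
bottom lowest [328.0, 296.0] x ext [301.0, 236.0] [367.0, 296.0] top [305.0, 146.0] [389.0, 222.0]
```

View pics/g4.png

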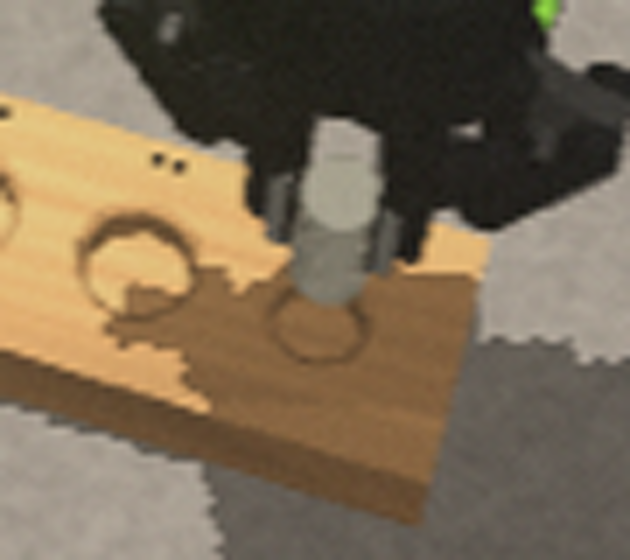

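Run:
```python
from h import *
s=read_camera('side'); f=lambda q:((q-[330,300]+.5)*7).round(1).tolist()
for p in([.4345,.3082,.03],[.4345,.3132,.03],[.4395,.3082,.03]): print(f(proj(s,p)))
def ring(c,d): t=np.linspace(0,2*np.pi,33)[:-1]; return proj(s,np.array(c)+np.c_[d/2*np.cos(t),d/2*np.sin(t),0*t])
q=ring([.4345,.3082,.03],.027); print(f(q.min(0)),f(q.max(0)))
```

```text
[[325.8, 312.0]]
[[322.7, 328.6]]
[[307.9, 307.9]]
[276.7, 266.3] [374.9, 358.5]
```

Call:
arm_command(
  commands=[0.001,0.001,0,0,0,0,0,0.001,0.001,0.015,0,0,0,0,0.001,0.001,0.022,0,0,0,0,0.001,0.001,0.026,0,0,0,0,0.001,0.001,0.03,0,0,0,0,0.001,0.001,0.03,0,0,0,0],
)

```text
t: 7.35
eef_pos: [0.435, 0.3083, 0.0486]
tool_rot: [0.0, 0.741, 0.672, -0.001]
contact_force: [0.3, 0.8, -0.0]
gripper_width: 0.243
grasp_force: 26.6
```

Call:
arm_command(
  commands=[0,0,0.003,0,0,0,0,0,0,0.006,0,0,0,0,0,0,0.006,0,0,0,0],
)

```text
t: 7.65
eef_pos: [0.4351, 0.3085, 0.043]
tool_rot: [-0.0, 0.741, 0.672, -0.0]
contact_force: [-0.2, -0.2, -0.6]
gripper_width: 0.242
grasp_force: 26.6
```

Call:
arm_command(
  commands=[0,0,0.002,0,0,0,0,0,0,0.004,0,0,0,0,0,0,0.0045,0,0,0,0,0,0,0.0045,0,0,0,0],
)

```text
t: 8.05
eef_pos: [0.4352, 0.3086, 0.0387]
tool_rot: [0.0, 0.741, 0.672, -0.0]
contact_force: [0.0, 0.5, -0.4]
gripper_width: 0.245
grasp_force: 26.6
```

Call:
arm_command(
  commands=[0,0,0,0,0,0,0.35,0,0,0,0,0,0,0.45,0,0,0,0,0,0,0.45,0,0,0,0,0,0,0.45,0,0,-0.04,0,0,0,0.45,0,0,-0.08,0,0,0,0.45,0,0,-0.12,0,0,0,0.45,0,0,-0.12,0,0,0,0.45],
)

```text
t: 8.85
eef_pos: [0.4382, 0.3104, 0.1637]
tool_rot: [-0.0, 0.741, 0.672, 0.004]
contact_force: [0.1, 0.6, 0.2]
gripper_width: 0.451
grasp_force: 0.0
```

Run:
```python
from h import *
to((.4922,-.018,.16),(.5042,.080,.16))
s=read_camera('side'); r=read_camera('top')
def w(c,x0,y0,x1,y1,th):
    hsv=cv2.cvtColor(c['img'],cv2.COLOR_RGB2HSV); m=(hsv[...,2]>th)&(hsv[...,1]<50); k=np.zeros_like(m);k[y0:y1,x0:x1]=1;return m&k
print('side');blobs(w(s,340,300,420,370,120),s,.062,10)
print(proj(s,[.435,.3085,.062]))
crop(s,330,290,90,80,7,'g5.png')
```

```text
t 8.85 pos [0.4382 0.3104 0.1637] yaw -95.61 grip 0.451 0.0 F [0.1 0.6 0.2]
(0.4922, -0.018, 0.16) -> [-321.5   85.8    1.9] mm
(0.5042, 0.08, 0.16) -> [-222.8   88.2    2.6] mm
side
[340, 300, 80, 52, 1855] [387.4 322.2] [0.4205 0.2747]
[370, 333, 11, 18, 144] [375.5 341.3] [0.4361 0.3187]
[340, 361, 16, 9, 102] [346.2 366. ] [0.4791 0.3778]
[[377.01567442 336.47939159]]
```

View pics/g5.png

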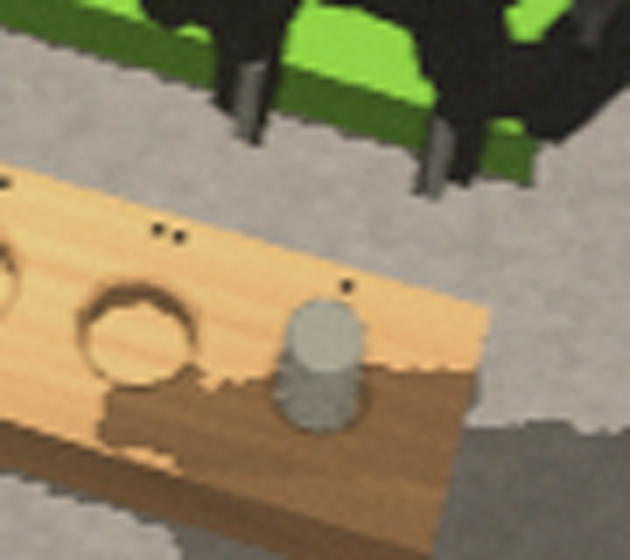

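Cylinder 1 is seated (top at about 376,338 in side). Next is cylinder 2.

Call:
arm_command(
  commands=[-0.319,0.088,0,0,0,-8,0.65,-0.319,0.088,0,0,0,-16,0.65,-0.319,0.088,0,0,0,-24,0.65,-0.319,0.088,0,0,0,-32,0.65,-0.319,0.088,0,0,0,-40,0.65,-0.319,0.088,0,0,0,-48,0.65,-0.319,0.088,0,0,0,-56,0.65,-0.319,0.088,0,0,0,-60,0.65],
)

```text
t: 9.75
eef_pos: [0.491, -0.0235, 0.1576]
tool_rot: [-0.001, 0.307, 0.952, -0.001]
contact_force: [0.4, -0.9, 0.0]
gripper_width: 0.649
grasp_force: 0.0
```

Call:
arm_command(
  commands=[0,0,0,0,0,-8,0.65,0,0,0,0,0,-16,0.65,0,0,0,0,0,-24,0.65,0,0,0,0,0,-30,0.65,0,0,0,0,0,-30,0.65,0,0,0,0,0,-30,0.65],
)

```text
t: 10.35
eef_pos: [0.4911, -0.0175, 0.1578]
tool_rot: [-0.001, 0.05, 0.999, -0.0]
contact_force: [-0.0, -0.9, -0.8]
gripper_width: 0.647
grasp_force: 0.0
```

```bash
python3 -c "
from h import *
to((.4924,-.0177,.07))"
```

```text
t 10.35 pos [ 0.4911 -0.0175  0.1578] yaw -5.74 grip 0.647 0.0 F [-0.  -0.9 -0.8]
(0.4924, -0.0177, 0.07) -> [-1.5 -0.  87.8] mm
```

Call:
arm_command(
  commands=[-0.001,0,0.04,0,0,0,0.65,-0.001,0,0.07,0,0,0,0.65,-0.001,0,0.088,0,0,0,0.65,-0.001,0,0.088,0,0,0,0.65,-0.001,0,0.088,0,0,0,0.65],
)

```text
t: 10.85
eef_pos: [0.4928, -0.0176, 0.0708]
tool_rot: [-0.0, 0.049, 0.999, -0.0]
contact_force: [-0.3, -0.3, 0.8]
gripper_width: 0.649
grasp_force: 0.0
```

Call:
arm_command(
  commands=[0,0,0,0,0,0,0,0,0,0,0,0,0,0,0,0,0,0,0,0,0,0,0,0,0,0,0,0,0,0,0,0,0,0,0],
)

```text
t: 11.35
eef_pos: [0.4938, -0.0174, 0.0718]
tool_rot: [0.001, 0.049, 0.999, 0.0]
contact_force: [-0.5, -1.2, 6.6]
gripper_width: 0.312
grasp_force: 25.4
```

```bash
python3 -c "
from h import *
to((.487,.3041,.07))"
```

```text
t 11.35 pos [ 0.4938 -0.0174  0.0718] yaw -5.58 grip 0.312 25.43444068345707 F [-0.5 -1.2  6.6]
(0.487, 0.3041, 0.07) -> [ 38.1 319.3   2. ] mm
```

Call:
arm_command(
  commands=[0,0,-0.045,0,0,0,0,0,0,-0.085,0,0,0,0,0.037,0.3195,-0.085,0,0,0,0,0.037,0.3195,-0.085,0,0,0,0,0.037,0.3195,-0.085,0,0,0,0,0.037,0.3195,-0.085,0,0,0,0,0.037,0.3195,-0.085,0,0,0,0,0.037,0.3195,-0.085,0,0,0,0],
)

```text
t: 12.15
eef_pos: [0.4871, 0.2845, 0.1562]
tool_rot: [0.0, 0.049, 0.999, 0.0]
contact_force: [1.9, -0.4, 0.0]
gripper_width: 0.316
grasp_force: 25.0
```

Call:
arm_command(
  commands=[0,0,0,0,0,0,0,0,0,0,0,0,0,0,0,0,0,0,0,0,0,0,0,0,0,0,0,0],
)

```text
t: 12.55
eef_pos: [0.4878, 0.2805, 0.1559]
tool_rot: [-0.0, 0.05, 0.999, -0.0]
contact_force: [0.5, -0.2, -0.2]
gripper_width: 0.316
grasp_force: 25.0
```

```bash
python3 -c "
from h import *
to((.487,.3041,.065))"
```

```text
t 12.55 pos [0.4878 0.2805 0.1559] yaw -5.73 grip 0.316 25.01312265483591 F [ 0.5 -0.2 -0.2]
(0.487, 0.3041, 0.065) -> [ 3.2 23.4 90.9] mm
```

Call:
arm_command(
  commands=[0.003,0.0234,0,0,0,0,0,0.003,0.0234,0.04,0,0,0,0,0.003,0.0234,0.08,0,0,0,0,0.003,0.0234,0.092,0,0,0,0,0.003,0.0234,0.094,0,0,0,0,0.003,0.0234,0.094,0,0,0,0],
)

```text
t: 13.15
eef_pos: [0.4877, 0.3056, 0.0628]
tool_rot: [0.0, 0.049, 0.999, 0.0]
contact_force: [0.0, 0.2, 0.1]
gripper_width: 0.315
grasp_force: 25.0
```

```bash
python3 -c "
from h import *
to((.487,.3041,.0455))"
```

```text
t 13.15 pos [0.4877 0.3056 0.0628] yaw -5.65 grip 0.315 25.022832427639514 F [0.  0.2 0.1]
(0.487, 0.3041, 0.0455) -> [ 0.6 -1.6 17.3] mm
```

Call:
arm_command(
  commands=[0,-0.001,0.004,0,0,0,0,0,-0.001,0.007,0,0,0,0,0,-0.001,0.009,0,0,0,0,0,-0.001,0.009,0,0,0,0],
)

```text
t: 13.55
eef_pos: [0.4871, 0.3052, 0.0531]
tool_rot: [0.0, 0.049, 0.999, 0.0]
contact_force: [0.2, -0.5, -0.6]
gripper_width: 0.312
grasp_force: 25.0
```

Call:
arm_command(
  commands=[0,0,0.003,0,0,0,0,0,0,0.006,0,0,0,0,0,0,0.008,0,0,0,0,0,0,0.008,0,0,0,0],
)

```text
t: 13.95
eef_pos: [0.4873, 0.3051, 0.0458]
tool_rot: [0.0, 0.049, 0.999, 0.0]
contact_force: [-0.8, -1.9, 11.5]
gripper_width: 0.317
grasp_force: 26.0
```

Call:
arm_command(
  commands=[0,0,0,0,0,0,0.45,0,0,0,0,0,0,0.55,0,0,0,0,0,0,0.55,0,0,0,0,0,0,0.55,0,0,-0.04,0,0,0,0.55,0,0,-0.08,0,0,0,0.7,0,0,-0.12,0,0,0,0.7,0,0,-0.12,0,0,0,0.7],
)

```text
t: 14.75
eef_pos: [0.4897, 0.3069, 0.1702]
tool_rot: [0.004, 0.049, 0.999, 0.003]
contact_force: [0.0, 0.3, -0.6]
gripper_width: 0.704
grasp_force: 0.0
```

Run:
```python
from h import *
to((.5042,.0802,.165))
s=read_camera('side')
for z,p in ((.062,(.435,.3085)),(.072,(.4872,.3045))): print((proj(s,[*p,z])+[-.9,1.3]).round(1), proj(s,[*p,z+.016]).round(1))
crop(s,300,290,120,80,6,'g6.png')
```

```text
t 14.75 pos [0.4897 0.3069 0.1702] yaw -5.59 grip 0.704 0.0 F [ 0.   0.3 -0.6]
(0.5042, 0.0802, 0.165) -> [ -36.5 -224.2    3.9] mm
[[376.1 337.8]] [[377.7 332.5]]
[[349.5 327.4]] [[350.7 321.9]]
```

View pics/g6.png

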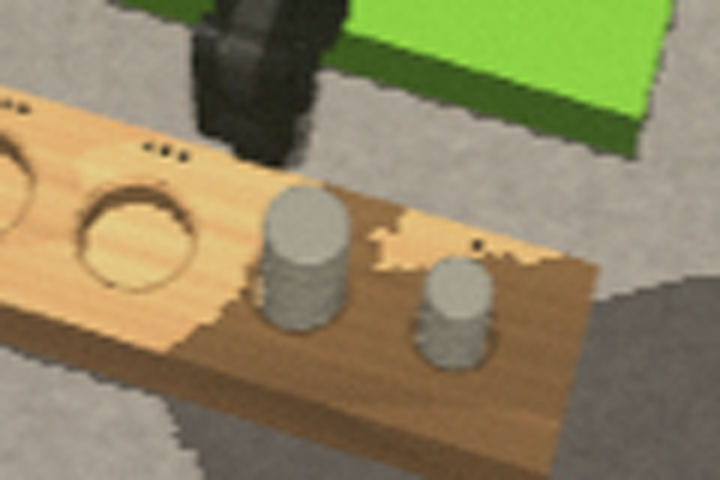

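Call:
arm_command(
  commands=[-0.0385,-0.222,0,0,0,0,0.75,-0.0385,-0.222,0,0,0,0,0.75,-0.0385,-0.222,0,0,0,0,0.75,-0.0385,-0.222,0,0,0,0,0.75,-0.0385,-0.222,0,0,0,0,0.75,-0.0385,-0.222,0,0,0,0,0.75,-0.0385,-0.222,0,0,0,0,0.75,-0.0385,-0.222,0,0,0,0,0.75],
)

```text
t: 15.6
eef_pos: [0.503, 0.0817, 0.1641]
tool_rot: [-0.001, 0.048, 0.999, 0.0]
contact_force: [0.3, -0.1, 0.3]
gripper_width: 0.751
grasp_force: 0.0
```

```bash
python3 -c "
from h import *
to((.5042,.0802,.074))"
```

```text
t 15.6 pos [0.503  0.0817 0.1641] yaw -5.46 grip 0.751 0.0 F [ 0.3 -0.1  0.3]
(0.5042, 0.0802, 0.074) -> [-1.5 -1.4 90.1] mm
```

Call:
arm_command(
  commands=[-0.001,-0.001,0.04,0,0,0,0.75,-0.001,-0.001,0.08,0,0,0,0.75,-0.001,-0.001,0.091,0,0,0,0.75,-0.001,-0.001,0.091,0,0,0,0.75,-0.001,-0.001,0.091,0,0,0,0.75],
)

```text
t: 16.1
eef_pos: [0.5051, 0.08, 0.0747]
tool_rot: [0.0, 0.048, 0.999, 0.0]
contact_force: [1.2, 0.3, 0.5]
gripper_width: 0.748
grasp_force: 0.0
```

Call:
arm_command(
  commands=[0,0,0,0,0,0,0,0,0,0,0,0,0,0,0,0,0,0,0,0,0,0,0,0,0,0,0,0,0,0,0,0,0,0,0],
)

```text
t: 16.6
eef_pos: [0.5054, 0.0796, 0.0752]
tool_rot: [0.001, 0.049, 0.999, 0.001]
contact_force: [-1.1, 0.3, 7.1]
gripper_width: 0.387
grasp_force: 27.7
```

```bash
python3 -c "
from h import *
to((.543,.2997,.165))"
```

```text
t 16.6 pos [0.5054 0.0796 0.0752] yaw -5.57 grip 0.387 27.70375553984195 F [-1.1  0.3  7.1]
(0.543, 0.2997, 0.165) -> [-16.2 222.8 -89.5] mm
```

Call:
arm_command(
  commands=[0,0,-0.045,0,0,0,0,0,0,-0.09,0,0,0,0,-0.0165,0.222,-0.09,0,0,0,0,-0.0165,0.222,-0.09,0,0,0,0,-0.0165,0.222,-0.09,0,0,0,0,-0.0165,0.222,-0.09,0,0,0,0,-0.0165,0.222,-0.09,0,0,0,0,-0.0165,0.222,-0.09,0,0,0,0],
)

```text
t: 17.4
eef_pos: [0.5416, 0.3039, 0.1639]
tool_rot: [0.0, 0.045, 0.999, 0.001]
contact_force: [-0.6, -0.2, -0.5]
gripper_width: 0.39
grasp_force: 27.0
```

Call:
arm_command(
  commands=[0,0,0,0,0,0,0,0,0,0.03,0,0,0,0,0,0,0.06,0,0,0,0,0,0,0.07,0,0,0,0,0,0,0.07,0,0,0,0,0,0,0.07,0,0,0,0],
)

```text
t: 18.0
eef_pos: [0.5431, 0.298, 0.095]
tool_rot: [0.001, 0.049, 0.999, 0.0]
contact_force: [-0.6, 0.9, 0.1]
gripper_width: 0.39
grasp_force: 27.0
```

```bash
python3 -c "
from h import *
to((.5435,.2997,.057))"
```

```text
t 18.0 pos [0.5431 0.298  0.095 ] yaw -5.64 grip 0.39 27.02209070470417 F [-0.6  0.9  0.1]
(0.5435, 0.2997, 0.057) -> [-0.1  1.7 38. ] mm
```

Call:
arm_command(
  commands=[0,0.0015,0.01,0,0,0,0,0,0.0015,0.025,0,0,0,0,0,0.0015,0.032,0,0,0,0,0,0.0015,0.037,0,0,0,0,0,0.0015,0.04,0,0,0,0,0,0.0015,0.04,0,0,0,0],
)

```text
t: 18.6
eef_pos: [0.5424, 0.2996, 0.0532]
tool_rot: [-0.0, 0.049, 0.999, -0.0]
contact_force: [0.8, 0.1, -1.5]
gripper_width: 0.385
grasp_force: 26.9
```

Call:
arm_command(
  commands=[0,0,0.003,0,0,0,0,0,0,0.006,0,0,0,0,0,0,0.006,0,0,0,0],
)

```text
t: 18.9
eef_pos: [0.543, 0.3004, 0.049]
tool_rot: [0.0, 0.049, 0.999, 0.0]
contact_force: [-0.4, -2.0, 8.9]
gripper_width: 0.388
grasp_force: 27.9
```

Seated on the floor. Release, rise, and go on to cylinder 4.

Call:
arm_command(
  commands=[0,0,0,0,0,0,0.55,0,0,0,0,0,0,0.65,0,0,0,0,0,0,0.65,0,0,0,0,0,0,0.65,0,0,-0.04,0,0,0,0.65,0,0,-0.08,0,0,0,0.8,0,0,-0.125,0,0,0,0.8,0,0,-0.125,0,0,0,0.8],
)

```text
t: 19.7
eef_pos: [0.5461, 0.3018, 0.1793]
tool_rot: [0.004, 0.049, 0.999, 0.003]
contact_force: [0.4, -0.7, 0.5]
gripper_width: 0.801
grasp_force: 0.0
```

```bash
python3 -c "
from h import *
to((.5893,-.035,.175))"
```

```text
t 19.7 pos [0.5461 0.3018 0.1793] yaw -5.6 grip 0.801 0.0 F [ 0.4 -0.7  0.5]
(0.5893, -0.035, 0.175) -> [ -75.9 -331.     2.5] mm
```

Call:
arm_command(
  commands=[-0.0785,-0.329,0,0,0,0,0.85,-0.0785,-0.329,0,0,0,0,0.85,-0.0785,-0.329,0,0,0,0,0.85,-0.0785,-0.329,0,0,0,0,0.85,-0.0785,-0.329,0,0,0,0,0.85,-0.0785,-0.329,0,0,0,0,0.85,-0.0785,-0.329,0,0,0,0,0.85,-0.0785,-0.329,0,0,0,0,0.85],
)

```text
t: 20.5
eef_pos: [0.5884, -0.0429, 0.1728]
tool_rot: [0.0, 0.054, 0.999, -0.002]
contact_force: [-0.4, -0.2, 0.1]
gripper_width: 0.853
grasp_force: 0.0
```

Call:
arm_command(
  commands=[0,0,0,0,0,0,0.85,0,0,0,0,0,0,0.85,0,0,0,0,0,0,0.85],
)

```text
t: 20.8
eef_pos: [0.5885, -0.0329, 0.1725]
tool_rot: [-0.0, 0.047, 0.999, 0.0]
contact_force: [-0.2, 0.1, 0.3]
gripper_width: 0.852
grasp_force: 0.0
```

```bash
python3 -c "
from h import *
to((.5893,-.035,.078))"
```

```text
t 20.8 pos [ 0.5885 -0.0329  0.1725] yaw -5.4 grip 0.852 0.0 F [-0.2  0.1  0.3]
(0.5893, -0.035, 0.078) -> [-1.  -2.1 94.5] mm
```

Call:
arm_command(
  commands=[-0.001,-0.002,0.04,0,0,0,0.85,-0.001,-0.002,0.08,0,0,0,0.85,-0.001,-0.002,0.095,0,0,0,0.85,-0.001,-0.002,0.095,0,0,0,0.85,-0.001,-0.002,0.095,0,0,0,0.85],
)

```text
t: 21.3
eef_pos: [0.5903, -0.0367, 0.0788]
tool_rot: [0.001, 0.048, 0.999, 0.0]
contact_force: [0.8, 0.6, 0.4]
gripper_width: 0.851
grasp_force: 0.0
```

Call:
arm_command(
  commands=[0,0,0,0,0,0,0,0,0,0,0,0,0,0,0,0,0,0,0,0,0,0,0,0,0,0,0,0,0,0,0,0,0,0,0],
)

```text
t: 21.8
eef_pos: [0.5906, -0.037, 0.0794]
tool_rot: [0.001, 0.049, 0.999, 0.0]
contact_force: [-0.2, 1.1, 6.6]
gripper_width: 0.458
grasp_force: 27.3
```

```bash
python3 -c "
from h import *
to((.603,.295,.17))"
```

```text
t 21.8 pos [ 0.5906 -0.037   0.0794] yaw -5.58 grip 0.458 27.279736519558355 F [-0.2  1.1  6.6]
(0.603, 0.295, 0.17) -> [ 19.7 331.7 -90.5] mm
```

Call:
arm_command(
  commands=[0,0,-0.045,0,0,0,0,0,0,-0.09,0,0,0,0,0,0,-0.09,0,0,0,0],
)

```text
t: 22.1
eef_pos: [0.5935, -0.0377, 0.1742]
tool_rot: [0.006, 0.049, 0.999, 0.001]
contact_force: [0.9, -0.6, -0.4]
gripper_width: 0.46
grasp_force: 27.0
```

Call:
arm_command(
  commands=[0.0195,0.331,0,0,0,0,0,0.0195,0.331,0,0,0,0,0,0.0195,0.331,0,0,0,0,0,0.0195,0.331,0,0,0,0,0,0.0195,0.331,0,0,0,0,0,0.0195,0.331,0,0,0,0,0,0.0195,0.331,0,0,0,0,0,0.0195,0.331,0,0,0,0,0],
)

```text
t: 22.9
eef_pos: [0.6001, 0.302, 0.1668]
tool_rot: [-0.001, 0.044, 0.999, 0.002]
contact_force: [-0.2, 0.2, 0.4]
gripper_width: 0.459
grasp_force: 27.0
```

Call:
arm_command(
  commands=[0,0,0,0,0,0,0,0,0,0.03,0,0,0,0,0,0,0.06,0,0,0,0,0,0,0.07,0,0,0,0,0,0,0.07,0,0,0,0,0,0,0.07,0,0,0,0],
)

```text
t: 23.5
eef_pos: [0.6031, 0.2935, 0.0989]
tool_rot: [0.001, 0.049, 0.999, 0.0]
contact_force: [1.2, 0.2, -0.3]
gripper_width: 0.458
grasp_force: 27.0
```

```bash
python3 -c "
from h import *
to((.6032,.295,.057))"
```

```text
t 23.5 pos [0.6031 0.2935 0.0989] yaw -5.65 grip 0.458 26.957728863344528 F [ 1.2  0.2 -0.3]
(0.6032, 0.295, 0.057) -> [ 0.1  1.5 41.9] mm
```

Call:
arm_command(
  commands=[0,0.0015,0.01,0,0,0,0,0,0.0015,0.025,0,0,0,0,0,0.0015,0.033,0,0,0,0,0,0.0015,0.037,0,0,0,0,0,0.0015,0.04,0,0,0,0,0,0.0015,0.04,0,0,0,0],
)

```text
t: 24.1
eef_pos: [0.6024, 0.2951, 0.0571]
tool_rot: [-0.0, 0.049, 0.999, -0.001]
contact_force: [2.0, -1.5, -2.5]
gripper_width: 0.461
grasp_force: 25.6
```

Call:
arm_command(
  commands=[0,0,0.003,0,0,0,0,0,0,0.006,0,0,0,0,0,0,0.006,0,0,0,0],
)

```text
t: 24.4
eef_pos: [0.6028, 0.2956, 0.0528]
tool_rot: [0.0, 0.049, 0.999, 0.0]
contact_force: [-0.5, -2.5, 7.4]
gripper_width: 0.462
grasp_force: 26.0
```

Call:
arm_command(
  commands=[0,0,0,0,0,0,0.6,0,0,0,0,0,0,0.7,0,0,0,0,0,0,0.7,0,0,0,0,0,0,0.7,0,0,-0.04,0,0,0,0.7,0,0,-0.08,0,0,0,0.7,0,0,-0.125,0,0,0,0.7,0,0,-0.125,0,0,0,0.7],
)

```text
t: 25.2
eef_pos: [0.6061, 0.2973, 0.1839]
tool_rot: [0.005, 0.049, 0.999, 0.003]
contact_force: [0.4, 0.9, -0.1]
gripper_width: 0.7
grasp_force: 0.0
```

Run:
```python
from h import *
r=read_camera('top'); s=read_camera('side')
cv2.imwrite('pics/m1.png',np.vstack([np.hstack([cv2.resize(r['img'][160:280,240:440,::-1],(600,360),interpolation=2)]),cv2.resize(s['img'][110:400,200:440,::-1],(600,725),interpolation=2)[:240] if 0 else cv2.resize(s['img'][270:360,245:445,::-1],(600,240),interpolation=2)]))
B=np.array([0,.003])
for n,c,sg,box in(('top',r,.003,(395,205,445,275)),('side',s,-.0028,(355,110,425,165))):
    hsv=cv2.cvtColor(c['img'],cv2.COLOR_RGB2HSV);H,S,V=cv2.split(hsv); x0,y0,x1,y1=box;k=np.zeros_like(V,bool);k[y0:y1,x0:x1]=1
    for nm,m,z in(('rib',(H<15)&(S>100)&(V>(140 if n=='side' else 90)),.064),('mat',(V<80)&(S<90),.004),('foot',(V>165)&(S<40),.018)):
        mm=m&k; cs=cv2.findContours(mm.astype(np.uint8),0,1)[0]
        if not cs: print(n,nm,'none');continue
        q=cv2.convexHull(np.vstack(cs)); rc=cv2.minAreaRect(q)
        bp=cv2.boxPoints(rc); W=np.array([ray(c,*p,z)+[0,sg] for p in bp]); d=np.diff(np.vstack([W,W[:1]]),axis=0)
        print(n,nm,W.mean(0).round(4),'sides',np.linalg.norm(d,axis=1).round(3)[:2],'ang',np.degrees(np.arctan2(d[:,1],d[:,0])).round(1)[:2])
hsv=cv2.cvtColor(r['img'],cv2.COLOR_RGB2HSV)
m=(hsv[...,2]>150)&(hsv[...,1]<40);m[:,:260]=0;m[:,350:]=0;m[:180]=0;m[266:]=0
n,_,st,ce=cv2.connectedComponentsWithStats(m.astype(np.uint8)); C=np.array([.5435,.026]); a=np.radians(-5.5); M=np.array([[np.cos(a),np.sin(a)],[-np.sin(a),np.cos(a)]])
for q,c in zip(st[1:],ce[1:]): w=ray(r,*c,.05)+[0,.003]; print('chip',q[4],c.round(0),w.round(3),'plate',(M@(w-C)*1e3).round(0))
to((.56,-.28,.17))
```

```text
top rib [ 0.4983 -0.3326] sides [0.018 0.071] ang [-88.7 179.1]
top mat [ 0.4972 -0.3282] sides [0.079 0.135] ang [ -87.  -179.2]
top foot [ 0.497  -0.3227] sides [0.152 0.211] ang [-88.6 178.9]
side rib [ 0.4982 -0.3345] sides [0.017 0.074] ang [-87.  176.6]
side mat [ 0.5257 -0.3775] sides [0.191 0.198] ang [-83.8 179. ]
side foot [ 0.5047 -0.3428] sides [0.244 0.212] ang [ -78.6 -166.6]
chip 51 [295. 187.] [0.643 0.06 ] plate [96. 44.]
chip 6 [306. 183.] [0.655 0.026] plate [111.  11.]
chip 5 [314. 184.] [0.653 0.002] plate [112. -13.]
chip 43 [308. 198.] [0.611 0.019] plate [68. -0.]
chip 46 [276. 218.] [0.549 0.114] plate [-3. 88.]
chip 54 [306. 219.] [0.547 0.023] plate [ 4. -2.]
chip 54 [331. 223.] [ 0.537 -0.05 ] plate [  1. -77.]
chip 58 [272. 236.] [0.494 0.125] plate [-59.  93.]
chip 49 [304. 248.] [0.46 0.03] plate [-83.  -4.]
chip 38 [314. 253.] [ 0.448 -0.001] plate [-92. -36.]
t 25.3 pos [0.6028 0.2963 0.1781] yaw -5.56 grip 0.699 0.0 F [-0.4 -0.1 -1.2]
(0.56, -0.28, 0.17) -> [ -13.2 -577.7    7. ] mm
```

View pics/m1.png

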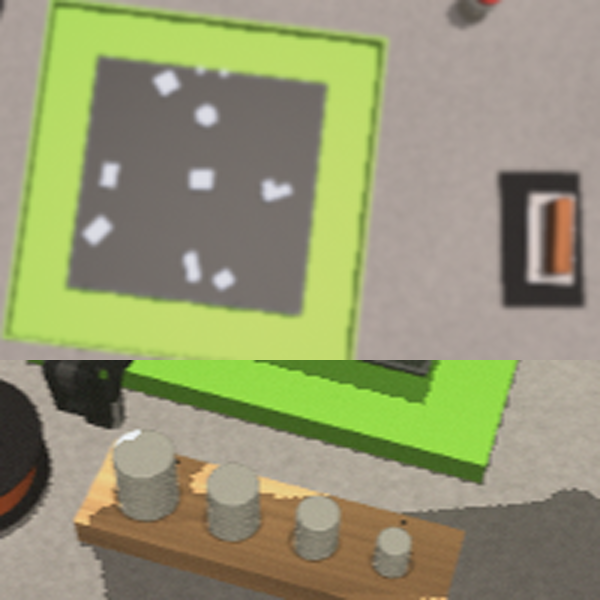

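Run:
```python
from h import *
r=read_camera('top'); s=read_camera('side')
P=np.array([(80,87),(265,87),(275,400),(90,400)])/7+[395-.5,205-.5]
W=np.array([ray(r,*p,.004)+[0,.003] for p in P]); print('mat top',W.round(4).tolist(),W.mean(0).round(4))
P=np.array([(437,123),(718,160),(700,275),(410,238)],float); P[:,0]-=350; P=P/6+[355-.5,110-.5]
W=np.array([ray(s,*p,.004)-[0,.0028] for p in P]); print('mat side',W.round(4).tolist(),W.mean(0).round(4))
P=np.array([(147,135),(255,135),(252,350),(145,345)])/7+[395-.5,205-.5]
W=np.array([ray(r,*p,.018)+[0,.003] for p in P]); print('foot top',W.round(4).tolist(),W.mean(0).round(4))
P=np.array([(215,150),(250,150),(246,322),(211,322)])/7+[395-.5,205-.5]
W=np.array([ray(r,*p,.064)+[0,.003] for p in P]); print('rib top',W.round(4).tolist(),W.mean(0).round(4))
P=np.array([(500,85),(510,65),(662,92),(655,112)],float); P[:,0]-=350; P=P/6+[355-.5,110-.5]
W=np.array([ray(s,*p,.064)-[0,.0028] for p in P]); print('rib side',W.round(4).tolist(),W.mean(0).round(4))
```

```text
mat top [[0.5657, -0.2848], [0.5676, -0.3674], [0.4299, -0.3696], [0.4282, -0.2882]] [ 0.4979 -0.3275]
mat side [[0.5689, -0.3708], [0.4303, -0.3744], [0.4291, -0.288], [0.5659, -0.2823]] [ 0.4986 -0.3289]
foot top [[0.5437, -0.3109], [0.5448, -0.3584], [0.4511, -0.3557], [0.4523, -0.309]] [ 0.498  -0.3335]
rib top [[0.5337, -0.3278], [0.534, -0.3427], [0.4617, -0.3399], [0.4614, -0.3251]] [ 0.4977 -0.3339]
rib side [[0.5355, -0.33], [0.5333, -0.3461], [0.4611, -0.3423], [0.4624, -0.3267]] [ 0.4981 -0.3363]
```

Call:
arm_command(
  commands=[-0.006,-0.3,-0.01,0,0,0,0.6,-0.006,-0.3,-0.01,0,0,0,0.6,-0.006,-0.3,-0.01,0,0,0,0.6,-0.006,-0.3,-0.01,0,0,0,0.6,-0.006,-0.3,-0.01,0,0,0,0.6,-0.006,-0.3,-0.01,0,0,0,0.6,-0.006,-0.3,-0.01,0,0,0,0.6,-0.006,-0.3,-0.01,0,0,-4,0.6],
)

```text
t: 26.2
eef_pos: [0.578, -0.0058, 0.1853]
tool_rot: [-0.001, 0.015, 1.0, -0.001]
contact_force: [-0.2, 0.6, 0.5]
gripper_width: 0.604
grasp_force: 0.0
```

```bash
python3 -c "
from h import *
to((.4983,-.3335,.17))"
```

```text
t 26.2 pos [ 0.578  -0.0058  0.1853] yaw -1.77 grip 0.604 0.0 F [-0.2  0.6  0.5]
(0.4983, -0.3335, 0.17) -> [  69.4 -330.    15.9] mm
```

Call:
arm_command(
  commands=[0.07,-0.33,0,0,0,0,0.6,0.07,-0.33,0,0,0,0,0.6,0.07,-0.33,0,0,0,0,0.6,0.07,-0.33,0,0,0,0,0.6,0.07,-0.33,0,0,0,0,0.6,0.07,-0.33,0,0,0,0,0.6,0.07,-0.33,0,0,0,0,0.6,0.07,-0.33,0,0,0,0,0.6],
)

```text
t: 27.0
eef_pos: [0.4962, -0.3376, 0.1857]
tool_rot: [-0.002, 0.018, 1.0, -0.001]
contact_force: [0.6, -0.1, 0.5]
gripper_width: 0.602
grasp_force: 0.0
```

Call:
arm_command(
  commands=[0,0,0.03,0,0,0,0.6,0,0,0.06,0,0,0,0.6,0,0,0.075,0,0,0,0.6,0,0,0.075,0,0,0,0.6],
)

```text
t: 27.4
eef_pos: [0.4986, -0.3294, 0.1088]
tool_rot: [-0.003, 0.013, 1.0, 0.001]
contact_force: [-0.4, 0.2, 0.5]
gripper_width: 0.602
grasp_force: 0.0
```

Run:
```python
from h import *
to((.498,-.3345,.028))
s=read_camera('side'); hsv=cv2.cvtColor(s['img'],cv2.COLOR_RGB2HSV)
m=(hsv[...,0]<15)&(hsv[...,1]>100)&(hsv[...,2]>90); m[:110]=0;m[165:]=0;m[:,:355]=0;m[:,425:]=0; blobs(m,s,.064,20)
```

```text
t 27.4 pos [ 0.4986 -0.3294  0.1088] yaw -1.53 grip 0.602 0.0 F [-0.4  0.2  0.5]
(0.498, -0.3345, 0.028) -> [-0.  -5.3 80.8] mm
[380, 121, 26, 8, 104] [392.4 124.7] [ 0.4996 -0.3312]
```

Call:
arm_command(
  commands=[0,-0.005,0.03,0,0,0,0.6,0,-0.005,0.06,0,0,0,0.6,0,-0.005,0.08,0,0,0,0.6,0,-0.005,0.08,0,0,0,0.6,0,-0.005,0.08,0,0,0,0.6],
)

```text
t: 27.95
eef_pos: [0.5009, -0.3369, 0.0331]
tool_rot: [0.001, 0.014, 1.0, -0.0]
contact_force: [-0.9, 0.5, 1.2]
gripper_width: 0.597
grasp_force: 0.0
```

Call:
arm_command(
  commands=[0,0,0,0,0,0,0,0,0,0,0,0,0,0,0,0,0,0,0,0,0,0,0,0,0,0,0,0,0,0,0,0,0,0,0,0,0,0,0,0,0,0],
  force=80,
)

```text
t: 28.55
eef_pos: [0.501, -0.3367, 0.0333]
tool_rot: [0.001, 0.014, 1.0, -0.0]
contact_force: [-0.4, 2.0, 6.9]
gripper_width: 0.195
grasp_force: 78.7
```

```bash
python3 -c "
from h import *
to((.498,-.3345,.15))"
```

```text
t 28.55 pos [ 0.501  -0.3367  0.0333] yaw -1.56 grip 0.195 78.72909307479858 F [-0.4  2.   6.9]
(0.498, -0.3345, 0.15) -> [   2.8    2.1 -116.7] mm
```

Call:
arm_command(
  commands=[0,0,-0.04,0,0,2,0,0,0,-0.08,0,0,4,0,0,0,-0.1,0,0,4,0,0,0,-0.1,0,0,4,0],
)

```text
t: 28.95
eef_pos: [0.5017, -0.3376, 0.1351]
tool_rot: [0.003, 0.049, 0.999, -0.001]
contact_force: [0.5, -0.7, -2.3]
gripper_width: 0.197
grasp_force: 79.0
```

```bash
cat >> h.py <<'E'
PC=np.array([.5435,.026])
def pl(x,y,z):
    a=np.radians(-5.5); return (PC[0]+(x*np.cos(a)-y*np.sin(a))/1e3,PC[1]+(x*np.sin(a)+y*np.cos(a))/1e3,z)
E
python3 -c "
from h import *
to(pl(75,-155,.135),pl(75,-155,.073),pl(75,118,.073))"
```

```text
t 28.95 pos [ 0.5017 -0.3376  0.1351] yaw -5.58 grip 0.197 79.00841474533081 F [ 0.5 -0.7 -2.3]
(np.float64(0.6032986232369036), np.float64(-0.13547484218592953), 0.135) -> [-8.150e+01  2.111e+02  1.000e-01] mm
(np.float64(0.6032986232369036), np.float64(-0.13547484218592953), 0.073) -> [-81.1 211.2  62.1] mm
(np.float64(0.6294645136749248), np.float64(0.13626831996831032), 0.073) -> [-80.7 484.2  61.6] mm
```

Call:
arm_command(
  commands=[-0.0815,0.211,0,0,0,0,0,-0.0815,0.211,0,0,0,0,0,-0.0815,0.211,0,0,0,0,0,-0.0815,0.211,0,0,0,0,0,-0.0815,0.211,0,0,0,0,0,-0.0815,0.211,0,0,0,0,0,-0.0815,0.211,0,0,0,0,0,-0.0815,0.211,0,0,0,0,0],
)

```text
t: 29.75
eef_pos: [0.6002, -0.1359, 0.1309]
tool_rot: [-0.001, 0.05, 0.999, -0.0]
contact_force: [0.1, -0.2, -2.5]
gripper_width: 0.195
grasp_force: 79.0
```

Call:
arm_command(
  commands=[0,0,0.03,0,0,0,0,0,0,0.055,0,0,0,0,0,0,0.06,0,0,0,0,0,0,0.06,0,0,0,0,0,0,0.06,0,0,0,0],
)

```text
t: 30.25
eef_pos: [0.6021, -0.1354, 0.0729]
tool_rot: [0.001, 0.049, 0.999, -0.0]
contact_force: [0.5, -0.3, -1.2]
gripper_width: 0.198
grasp_force: 78.9
```

```bash
python3 -c "
from h import *
to(pl(75,-155,.073),pl(75,118,.073))
s=read_camera('side'); crop(s,270,100,180,150,4,'p1.png')"
```

```text
t 30.25 pos [ 0.6021 -0.1354  0.0729] yaw -5.65 grip 0.198 78.93347024917603 F [ 0.5 -0.3 -1.2]
(np.float64(0.6032986232369036), np.float64(-0.13547484218592953), 0.073) -> [-1.2  0.1 -0.1] mm
(np.float64(0.6294645136749248), np.float64(0.13626831996831032), 0.073) -> [ -0.5 273.1  -0.3] mm
```

View pics/p1.png

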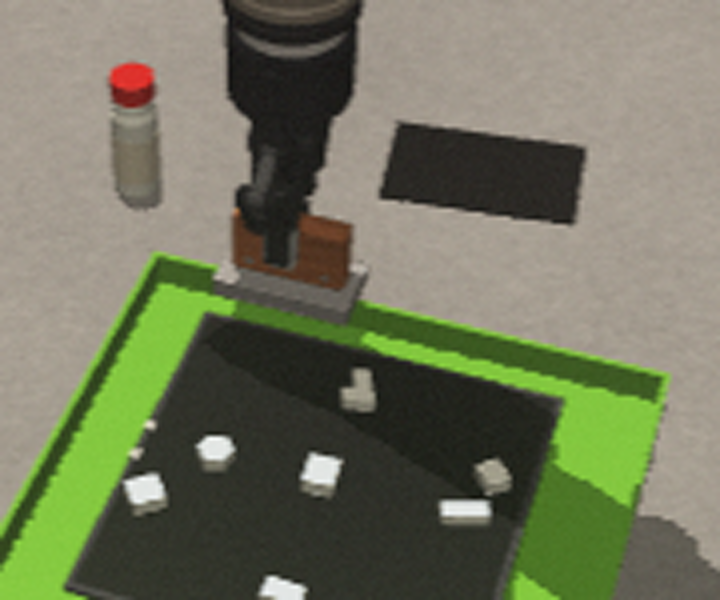

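Call:
arm_command(
  commands=[-0.001,0.02,0,0,0,0,0,-0.001,0.04,0,0,0,0,0,-0.001,0.06,0,0,0,0,0,-0.001,0.08,0,0,0,0,0,-0.001,0.1,0,0,0,0,0,-0.001,0.12,0,0,0,0,0,-0.001,0.14,0,0,0,0,0,-0.001,0.16,0,0,0,0,0],
)

```text
t: 31.1
eef_pos: [0.6191, 0.0256, 0.0733]
tool_rot: [0.001, 0.049, 0.999, 0.0]
contact_force: [0.7, -0.2, -2.9]
gripper_width: 0.196
grasp_force: 79.1
```

Call:
arm_command(
  commands=[0,0.015,0,0,0,0,0,0,0.03,0,0,0,0,0,0,0.045,0,0,0,0,0,0,0.06,0,0,0,0,0,0,0.075,0,0,0,0,0,0,0.09,0,0,0,0,0,0,0.105,0,0,0,0,0,0,0.115,0,0,0,0],
)

```text
$.commands: bad value
```

```bash
cat >> h.py <<'E'
def chips(r,zoff=.05):
    hsv=cv2.cvtColor(r['img'],cv2.COLOR_RGB2HSV); m=((hsv[...,2]>150)&(hsv[...,1]<60)).astype(np.uint8); m[:,:240]=0;m[:,375:]=0;m[:160]=0;m[290:]=0
    n,_,st,ce=cv2.connectedComponentsWithStats(m); a=np.radians(5.5)
    for q,c in zip(st[1:],ce[1:]):
        w=ray(r,*c,zoff)+[0,.003]-PC; p=np.array([w[0]*np.cos(a)-w[1]*np.sin(a),w[0]*np.sin(a)+w[1]*np.cos(a)])*1e3
        if q[4]>=4 and abs(p).max()<172: print(q[4],c.round(0),'plate',p.round(0))
E
python3 -c "
from h import *
to(pl(75,118,.073),pl(75,118,.13),pl(2,-155,.13),pl(2,-155,.073))
chips(read_camera('top'))"
```

```text
t 31.1 pos [0.6191 0.0256 0.0733] yaw -5.58 grip 0.196 79.14739608764648 F [ 0.7 -0.2 -2.9]
(np.float64(0.6294645136749248), np.float64(0.13626831996831032), 0.073) -> [  0.5 111.1   0.4] mm
(np.float64(0.6294645136749248), np.float64(0.13626831996831032), 0.13) -> [  0.3 111.2 -56.6] mm
(np.float64(0.5306347007560996), np.float64(-0.1284781022519532), 0.13) -> [  73.  -161.9  -57. ] mm
(np.float64(0.5306347007560996), np.float64(-0.1284781022519532), 0.073) -> [  73.1 -162.     0. ] mm
2000 [362. 229.] plate [  -4. -168.]
99 [286. 171.] plate [142.  75.]
106 [322. 177.] plate [137. -34.]
51 [331. 223.] plate [  1. -76.]
12 [316. 252.] plate [-91. -42.]
```

Call:
arm_command(
  commands=[0,0.015,0,0,0,0,0,0,0.03,0,0,0,0,0,0,0.045,0,0,0,0,0,0,0.06,0,0,0,0,0,0,0.075,0,0,0,0,0,0,0.09,0,0,0,0,0,0,0.105,0,0,0,0,0,0,0.115,0,0,0,0,0],
)

```text
t: 31.95
eef_pos: [0.6293, 0.1416, 0.0716]
tool_rot: [-0.0, 0.048, 0.999, 0.0]
contact_force: [-0.5, 0.0, -2.7]
gripper_width: 0.198
grasp_force: 79.1
```

Call:
arm_command(
  commands=[0,0,0,0,0,0,0,0,0,-0.04,0,0,0,0,0,0,-0.06,0,0,0,0,0,0,-0.06,0,0,0,0],
)

```text
t: 32.35
eef_pos: [0.6317, 0.1384, 0.1351]
tool_rot: [0.003, 0.049, 0.999, 0.001]
contact_force: [0.5, -0.2, -2.2]
gripper_width: 0.196
grasp_force: 79.3
```

```bash
python3 -c "
from h import *
to(pl(2,-155,.13),pl(2,-155,.073))
s=read_camera('side'); crop(s,245,140,200,150,4,'p2.png')"
```

```text
t 32.35 pos [0.6317 0.1384 0.1351] yaw -5.66 grip 0.196 79.3387770652771 F [ 0.5 -0.2 -2.2]
(np.float64(0.5306347007560996), np.float64(-0.1284781022519532), 0.13) -> [  74.2 -275.6    4.2] mm
(np.float64(0.5306347007560996), np.float64(-0.1284781022519532), 0.073) -> [  74.6 -275.7   61.2] mm
```

View pics/p2.png

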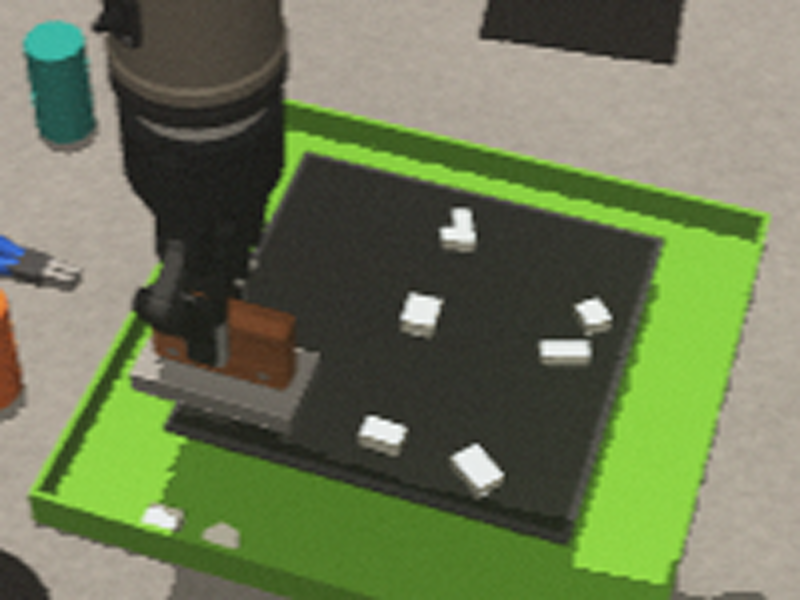

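Call:
arm_command(
  commands=[0.074,-0.275,0,0,0,0,0,0.074,-0.275,0,0,0,0,0,0.074,-0.275,0,0,0,0,0,0.074,-0.275,0,0,0,0,0,0.074,-0.275,0,0,0,0,0,0.074,-0.275,0,0,0,0,0,0.074,-0.275,0,0,0,0,0,0.074,-0.275,0,0,0,0,0],
)

```text
t: 33.2
eef_pos: [0.5276, -0.1281, 0.1307]
tool_rot: [-0.001, 0.05, 0.999, 0.0]
contact_force: [0.2, 1.7, -3.0]
gripper_width: 0.2
grasp_force: 79.2
```

Call:
arm_command(
  commands=[0,0,0.03,0,0,0,0,0,0,0.05,0,0,0,0,0,0,0.057,0,0,0,0,0,0,0.057,0,0,0,0],
)

```text
t: 33.6
eef_pos: [0.5284, -0.1258, 0.0735]
tool_rot: [-0.001, 0.048, 0.999, 0.0]
contact_force: [0.1, -0.1, -2.4]
gripper_width: 0.196
grasp_force: 79.3
```

```bash
python3 -c "
from h import *
to(pl(2,-155,.073),pl(2,118,.073))"
```

```text
t 33.6 pos [ 0.5284 -0.1258  0.0735] yaw -5.46 grip 0.196 79.2526638507843 F [ 0.1 -0.1 -2.4]
(np.float64(0.5306347007560996), np.float64(-0.1284781022519532), 0.073) -> [-2.5 -2.5  0.5] mm
(np.float64(0.5568005911941207), np.float64(0.14326505990228666), 0.073) -> [ -2.7 270.5   0.5] mm
```

Call:
arm_command(
  commands=[-0.002,0.02,0,0,0,0,0,-0.002,0.04,0,0,0,0,0,-0.002,0.06,0,0,0,0,0,-0.002,0.08,0,0,0,0,0,-0.002,0.1,0,0,0,0,0,-0.002,0.12,0,0,0,0,0,-0.002,0.14,0,0,0,0,0,-0.002,0.155,0,0,0,0,0],
)

```text
t: 34.4
eef_pos: [0.5469, 0.0291, 0.0757]
tool_rot: [0.001, 0.048, 0.999, 0.0]
contact_force: [-0.3, 0.1, -1.5]
gripper_width: 0.2
grasp_force: 79.3
```

Call:
arm_command(
  commands=[0,0.012,0,0,0,0,0,0,0.024,0,0,0,0,0,0,0.036,0,0,0,0,0,0,0.048,0,0,0,0,0,0,0.06,0,0,0,0,0,0,0.072,0,0,0,0,0,0,0.084,0,0,0,0,0,0,0.096,0,0,0,0,0],
)

```text
t: 35.2
eef_pos: [0.5554, 0.1235, 0.0747]
tool_rot: [-0.0, 0.049, 0.999, 0.0]
contact_force: [0.6, 0.2, -2.9]
gripper_width: 0.196
grasp_force: 79.3
```

Call:
arm_command(
  commands=[0,0.012,0,0,0,0,0,0,0.024,0,0,0,0,0,0,0.024,0,0,0,0,0,0,0.024,-0.04,0,0,0,0,0,0.024,-0.06,0,0,0,0,0,0.024,-0.06,0,0,0,0,0,0.024,-0.06,0,0,0,0],
)

```text
t: 35.9
eef_pos: [0.5574, 0.146, 0.1345]
tool_rot: [-0.0, 0.049, 0.999, 0.0]
contact_force: [-0.3, -0.4, -3.2]
gripper_width: 0.196
grasp_force: 79.6
```

```bash
python3 -c "
from h import *
to(pl(-70,-155,.13),pl(-72,-155,.073))
s=read_camera('side'); crop(s,245,140,200,150,4,'p3.png')"
```

```text
t 35.9 pos [0.5574 0.146  0.1345] yaw -5.6 grip 0.196 79.56705093383789 F [-0.3 -0.4 -3.2]
(np.float64(0.4589661744736627), np.float64(-0.12157720807049704), 0.13) -> [  71.9 -275.9    4.5] mm
(np.float64(0.4569753820769284), np.float64(-0.12138551656545662), 0.073) -> [  73.8 -275.9   61.5] mm
```

View pics/p3.png

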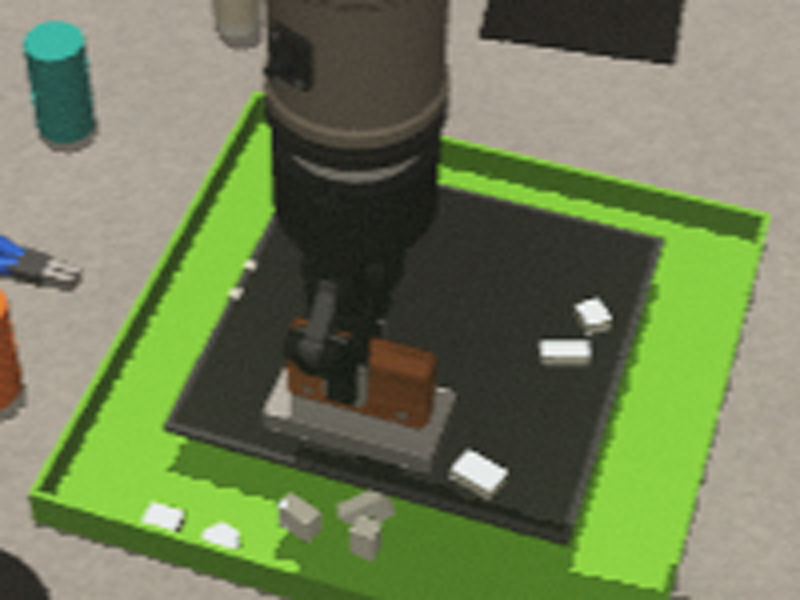

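Call:
arm_command(
  commands=[0.074,-0.276,0,0,0,0,0,0.074,-0.276,0,0,0,0,0,0.074,-0.276,0,0,0,0,0,0.074,-0.276,0,0,0,0,0,0.074,-0.276,0,0,0,0,0,0.074,-0.276,0,0,0,0,0,0.074,-0.276,0,0,0,0,0,0.074,-0.276,0,0,0,0,0],
)

```text
t: 36.75
eef_pos: [0.4561, -0.1218, 0.1338]
tool_rot: [-0.001, 0.05, 0.999, 0.0]
contact_force: [0.1, 1.7, -2.4]
gripper_width: 0.199
grasp_force: 79.4
```

Call:
arm_command(
  commands=[0,0,0.03,0,0,0,0,0,0,0.05,0,0,0,0,0,0,0.06,0,0,0,0,0,0,0.06,0,0,0,0,0,0,0.06,0,0,0,0],
)

```text
t: 37.25
eef_pos: [0.4576, -0.1208, 0.0749]
tool_rot: [-0.0, 0.048, 0.999, -0.0]
contact_force: [0.0, -0.3, -2.1]
gripper_width: 0.2
grasp_force: 79.4
```

```bash
python3 -c "
from h import *
to(pl(-72,-155,.073),pl(-72,122,.073))"
```

```text
t 37.25 pos [ 0.4576 -0.1208  0.0749] yaw -5.52 grip 0.2 79.4347894191742 F [ 0.  -0.3 -2.1]
(np.float64(0.4569753820769284), np.float64(-0.12138551656545662), 0.073) -> [ 0.6 -0.7  1.9] mm
(np.float64(0.48352465552503043), np.float64(0.15433923038225195), 0.073) -> [  0.7 276.3   1.9] mm
```

Call:
arm_command(
  commands=[0.001,0.02,0.002,0,0,0,0,0.001,0.04,0.002,0,0,0,0,0.001,0.06,0.002,0,0,0,0,0.001,0.08,0.002,0,0,0,0,0.001,0.1,0.002,0,0,0,0,0.001,0.12,0.002,0,0,0,0,0.001,0.14,0.002,0,0,0,0,0.001,0.155,0.002,0,0,0,0],
)

```text
t: 38.05
eef_pos: [0.4723, 0.035, 0.0739]
tool_rot: [0.001, 0.048, 0.999, 0.001]
contact_force: [0.6, -1.1, -1.6]
gripper_width: 0.199
grasp_force: 79.5
```

Call:
arm_command(
  commands=[0,0.012,0,0,0,0,0,0,0.024,0,0,0,0,0,0,0.036,0,0,0,0,0,0,0.048,0,0,0,0,0,0,0.06,0,0,0,0,0,0,0.072,0,0,0,0,0,0,0.084,0,0,0,0,0,0,0.096,0,0,0,0,0],
)

```text
t: 38.85
eef_pos: [0.4806, 0.1297, 0.0727]
tool_rot: [-0.0, 0.049, 0.999, -0.0]
contact_force: [-0.4, -0.1, -3.3]
gripper_width: 0.199
grasp_force: 79.5
```

Call:
arm_command(
  commands=[0,0.012,0,0,0,0,0,0,0.024,0,0,0,0,0,0,0.026,0,0,0,0,0,0,0.026,-0.04,0,0,0,0,0,0.026,-0.07,0,0,0,0,0,0.026,-0.07,0,0,0,0,0,0.026,-0.07,0,0,0,0],
)

```text
t: 39.55
eef_pos: [0.4831, 0.1546, 0.1429]
tool_rot: [0.0, 0.049, 0.999, 0.0]
contact_force: [-0.2, 0.2, -2.9]
gripper_width: 0.197
grasp_force: 79.7
```

Run:
```python
from h import *
to((.501,-.330,.14))
s=read_camera('side'); hsv=cv2.cvtColor(s['img'],cv2.COLOR_RGB2HSV)
tray=cv2.fillConvexPoly(np.zeros(s['img'].shape[:2],np.uint8),np.int32(proj(s,[pl(x,y,.026) for x,y in((-172,-172),(172,-172),(172,180),(-172,180))])),1)
plate=cv2.fillConvexPoly(tray*0,np.int32(proj(s,[pl(x,y,.042) for x,y in((-117,-117),(117,-117),(117,117),(-117,117))])),1)
m=(hsv[...,1]<60)&(hsv[...,2]>105)&(tray>0)
n,_,st,ce=cv2.connectedComponentsWithStats(m.astype(np.uint8))
for q,c in zip(st[1:],ce[1:]):
    if q[4]>=4: print(q.tolist(),c.round(0),'plate' if plate[int(c[1]),int(c[0])] else 'gutter',(ray(s,*c,.01)-[0,.0028]).round(3))
```

```text
t 39.55 pos [0.4831 0.1546 0.1429] yaw -5.58 grip 0.197 79.66181874275208 F [-0.2  0.2 -2.9]
(0.501, -0.33, 0.14) -> [ -64.9 -480.5    2.5] mm
[372, 180, 11, 2, 14] [377. 180.] gutter [ 0.509 -0.16 ]
[369, 190, 15, 3, 25] [375. 191.] plate [ 0.507 -0.12 ]
[307, 205, 2, 3, 6] [308. 206.] plate [ 0.664 -0.028]
[303, 212, 3, 3, 8] [304. 213.] plate [ 0.667 -0.004]
[345, 237, 9, 16, 65] [349. 246.] plate [0.536 0.071]
[388, 245, 6, 11, 25] [391. 250.] plate [0.441 0.059]
[360, 249, 4, 4, 7] [362. 251.] plate [0.506 0.077]
[355, 250, 3, 4, 5] [356. 252.] plate [0.517 0.083]
[367, 251, 23, 12, 80] [379. 256.] plate [0.464 0.084]
[315, 263, 10, 12, 81] [319. 268.] gutter [0.588 0.148]
[329, 263, 14, 17, 132] [336. 270.] gutter [0.551 0.143]
[281, 266, 10, 7, 47] [285. 269.] gutter [0.662 0.166]
[296, 271, 9, 6, 40] [300. 274.] gutter [0.626 0.171]
[352, 279, 9, 12, 88] [356. 285.] gutter [0.5  0.17]
[362, 279, 12, 14, 116] [368. 286.] gutter [0.474 0.166]
```

Call:
arm_command(
  commands=[-0.033,-0.24,0,0,0,0,0,-0.033,-0.24,0,0,0,0,0,-0.033,-0.24,0,0,0,0,0,-0.033,-0.24,0,0,0,0,0,-0.033,-0.24,0,0,0,0,0,-0.033,-0.24,0,0,0,0,0,-0.033,-0.24,0,0,0,0,0],
)

```text
t: 40.3
eef_pos: [0.4913, -0.0887, 0.1415]
tool_rot: [-0.001, 0.05, 0.999, -0.0]
contact_force: [0.8, 1.7, -3.1]
gripper_width: 0.198
grasp_force: 79.6
```

Call:
arm_command(
  commands=[-0.033,-0.239,0,0,0,-4,0,-0.033,-0.239,0,0,0,-4,0,-0.033,-0.239,0,0,0,-4,0,-0.033,-0.239,0,0,0,-4,0,-0.033,-0.239,0,0,0,-4,0,-0.033,-0.239,0,0,0,-4,0,-0.033,-0.239,0,0,0,-4,0,-0.033,-0.239,0,0,0,-4,0],
)

```text
t: 41.1
eef_pos: [0.5027, -0.3257, 0.1416]
tool_rot: [-0.001, 0.012, 1.0, 0.001]
contact_force: [0.3, 0.4, -2.1]
gripper_width: 0.199
grasp_force: 79.7
```

```bash
cat >> h.py <<'E'
def scan(s):
    hsv=cv2.cvtColor(s['img'],cv2.COLOR_RGB2HSV)
    tray=cv2.fillConvexPoly(np.zeros(s['img'].shape[:2],np.uint8),np.int32(proj(s,[pl(x,y,.026) for x,y in((-172,-172),(172,-172),(172,180),(-172,180))])),1)
    plate=cv2.fillConvexPoly(tray*0,np.int32(proj(s,[pl(x,y,.042) for x,y in((-117,-117),(117,-117),(117,117),(-117,117))])),1)
    n,_,st,ce=cv2.connectedComponentsWithStats(((hsv[...,1]<60)&(hsv[...,2]>105)&(tray>0)).astype(np.uint8))
    for q,c in zip(st[1:],ce[1:]):
        if q[4]>=4: print(q.tolist(),c.round(0),'plate' if plate[int(c[1]),int(c[0])] else 'gutter',(ray(s,*c,.01)-[0,.0028]).round(3))
E
python3 - <<'E'
from h import *
to((.501,-.328,.14),(.501,-.328,.0335))
print('side');scan(read_camera('side')); print('top, plate height'); chips(read_camera('top')); print('gutter height');chips(read_camera('top'),.01)
E
```

```text
t 41.1 pos [ 0.5027 -0.3257  0.1416] yaw -1.4 grip 0.199 79.71120357513428 F [ 0.3  0.4 -2.1]
(0.501, -0.328, 0.14) -> [ 1.7 -2.4  1.6] mm
(0.501, -0.328, 0.0335) -> [  1.5  -2.6 108.1] mm
side
[307, 205, 2, 3, 5] [307. 206.] plate [ 0.665 -0.029]
[303, 212, 3, 3, 7] [304. 213.] plate [ 0.667 -0.004]
[315, 263, 10, 12, 78] [319. 268.] gutter [0.589 0.148]
[329, 263, 14, 17, 128] [336. 270.] gutter [0.552 0.142]
[281, 266, 10, 7, 47] [285. 269.] gutter [0.662 0.166]
[296, 271, 9, 6, 40] [300. 274.] gutter [0.626 0.171]
[352, 279, 23, 14, 216] [363. 285.] gutter [0.486 0.167]
top, plate height
1548 [356. 196.] plate [  89. -141.]
48 [258. 183.] plate [ 96. 154.]
7 [306. 183.] plate [112.  11.]
7 [314. 184.] plate [113. -12.]
39 [257. 194.] plate [ 61. 154.]
37 [264. 206.] plate [ 27. 128.]
21 [261. 219.] plate [-12. 131.]
117 [257. 239.] plate [-73. 134.]
gutter height
1548 [356. 196.] plate [  96. -145.]
48 [258. 183.] plate [102. 160.]
7 [306. 183.] plate [119.  12.]
6 [314. 184.] plate [120. -13.]
39 [257. 194.] plate [ 67. 160.]
36 [264. 206.] plate [ 32. 133.]
21 [261. 219.] plate [ -8. 136.]
117 [257. 239.] plate [-71. 139.]
```

Run:
```python
from h import *
r=read_camera('top'); hsv=cv2.cvtColor(r['img'],cv2.COLOR_RGB2HSV)
m=(hsv[...,1]<70)&(hsv[...,2]>95); m[:180]=0;m[265:]=0;m[:,:246]=0;m[:,275:]=0
n,_,st,ce=cv2.connectedComponentsWithStats(m.astype(np.uint8))
for q,c in zip(st[1:],ce[1:]):
    if q[4]>=6:print(q.tolist(),c.round(1))
s=read_camera('side')
for nm,px in(('up',(336.5,266)),('low',(336,274))):
    for z in(.01,.02,.03,.04): w=ray(s,*px,z)-[0,.0028]; print(nm,z,w.round(3),proj(r,[w[0],w[1]-.003,z]).round(1).tolist())
```

```text
[246, 180, 8, 50, 203] [248.  197.3]
[255, 180, 8, 7, 51] [258.4 182.8]
[253, 180, 22, 77, 734] [267.7 227.7]
[253, 191, 8, 7, 43] [256.6 194. ]
[259, 217, 5, 5, 22] [261.3 219. ]
up 0.01 [0.552 0.132] [[271.0, 217.9]]
up 0.02 [0.551 0.139] [[268.5, 218.0]]
up 0.03 [0.549 0.146] [[265.9, 218.1]]
up 0.04 [0.548 0.153] [[263.3, 218.2]]
low 0.01 [0.549 0.153] [[264.1, 219.0]]
low 0.02 [0.547 0.16 ] [[261.6, 219.1]]
low 0.03 [0.546 0.167] [[259.0, 219.2]]
low 0.04 [0.544 0.173] [[256.5, 219.3]]
```

Call:
arm_command(
  commands=[0.0015,-0.0025,0.04,0,0,0,0,0.0015,-0.0025,0.075,0,0,0,0,0.0015,-0.0025,0.095,0,0,0,0,0.0015,-0.0025,0.1,0,0,0,0,0.0015,-0.0025,0.1,0,0,0,0,0.0015,-0.0025,0.1,0,0,0,0],
)

```text
t: 41.95
eef_pos: [0.5016, -0.3315, 0.0441]
tool_rot: [0.001, 0.014, 1.0, -0.0]
contact_force: [1.0, 0.3, -1.6]
gripper_width: 0.195
grasp_force: 79.7
```

Run:
```python
from h import *
to((.501,-.329,.0335))
r=read_camera('top'); s=read_camera('side'); np.set_printoptions(linewidth=200)
h=cv2.cvtColor(r['img'],cv2.COLOR_RGB2HSV); print('top S');print(h[212:226,256:276,1]);print('V');print(h[212:226,256:276,2])
print(proj(r,[np.array(pl(0,117,.042))-[0,.003,0]]))
h=cv2.cvtColor(s['img'],cv2.COLOR_RGB2HSV); print('side S');print(h[258:284,326:348,1])
```

```text
t 41.95 pos [ 0.5016 -0.3315  0.0441] yaw -1.56 grip 0.195 79.74014639854431 F [ 1.   0.3 -1.6]
(0.501, -0.329, 0.0335) -> [ 0.7  2.5 10.6] mm
top S
[[136 136 136 136 136 135 135 135 135 132 128 110  60  21  19  21  21  21  21  21]
 [137 137 136 136 136 136 134 135 134 128 108  82  44  18  21  19  23  21  21  21]
 [136 136 135 136 135 134 134 134 134 123  88  49  22  18  21  23  21  23  21  21]
 [136 136 135 134 128 125 125 129 133 128 100  53  17  19  19  21  21  21  21  21]
 [136 136 134 122  94  78  84 102 124 130 118  75  22  19  21  21  23  21  21  21]
 [136 135 129  98  44  16  23  51 100 128 123  84  26  19  21  21  21  21  21  21]
 [135 134 121  73  17   6   7  10  72 121 119  76  25  21  21  21  21  21  21  23]
 [134 134 114  60   6   9   8   5  73 123 113  65  20  19  21  21  21  21  23  23]
 [135 133 116  62  10   8   9  12  87 126 107  56  22  19  21  21  21  21  23  23]
 [134 134 127  96  41  11   8  38 104 125 100  45  18  21  23  21  19  21  21  21]
 [135 135 133 128 110  88  82 101 125 128  99  39  18  21  21  23  21  23  23  21]
 [134 136 134 134 135 133 132 132 133 
[... 3080 characters left out ...]
4  35  40  36  36  36  36  71 146 170 174 172 171 173 176 174]
 [173 172 171 172 169 174 135  40  39  35  36  37  36  84 167 173 171 171 173 170 170 172]
 [172 171 172 170 173 170 163  97  63  39  41  42  48 145 170 172 173 172 170 170 172 172]
 [172 174 173 171 172 170 173 170 165 114  61  40  90 174 171 173 172 173 170 172 173 172]
 [173 173 172 171 172 173 173 169 173 171 162 136 155 170 173 170 171 174 175 173 172 169]
 [169 175 172 169 171 173 171 170 168 172 173 173 169 171 170 170 173 170 173 173 174 171]
 [172 173 173 172 172 171 171 173 173 173 173 170 172 170 172 170 172 170 170 172 170 173]
 [170 172 171 173 170 171 172 170 173 170 170 170 170 173 172 171 171 170 171 171 173 170]]
```

Call:
arm_command(
  commands=[0,0.002,0.006,0,0,0,0,0,0.002,0.01,0,0,0,0,0,0.002,0.01,0,0,0,0],
)

```text
t: 42.35
eef_pos: [0.5012, -0.3287, 0.0334]
tool_rot: [0.0, 0.014, 1.0, 0.0]
contact_force: [-1.0, 1.6, 5.0]
gripper_width: 0.197
grasp_force: 80.9
```

Call:
arm_command(
  commands=[0,0,0,0,0,0,0.4,0,0,0,0,0,0,0.6,0,0,0,0,0,0,0.6,0,0,0,0,0,0,0.6,0,0,-0.04,0,0,0,0.6,0,0,-0.08,0,0,0,0.6,0,0,-0.12,0,0,0,0.6,0,0,-0.15,0,0,0,0.6],
)

```text
t: 43.15
eef_pos: [0.5011, -0.3296, 0.1853]
tool_rot: [0.001, 0.014, 1.0, -0.0]
contact_force: [0.7, -0.4, -0.4]
gripper_width: 0.601
grasp_force: 0.0
```

Call:
arm_command(
  commands=[0,0,-0.03,0,0,0,0.6,0,0,-0.03,0,0,0,0.6,0,0,-0.03,0,0,0,0.6,0,0,-0.03,0,0,0,0.6],
)

```text
t: 43.55
eef_pos: [0.5002, -0.3284, 0.2116]
tool_rot: [-0.001, 0.014, 1.0, 0.0]
contact_force: [0.3, -0.9, -0.3]
gripper_width: 0.596
grasp_force: 0.0
```

Run:
```python
from h import *
to()
s=read_camera('side'); scan(s); h=cv2.cvtColor(s['img'],cv2.COLOR_RGB2HSV)
m=(h[...,0]<15)&(h[...,1]>100)&(h[...,2]>140); m[:105]=0;m[165:]=0;m[:,:355]=0;m[:,425:]=0; print('rib');blobs(m,s,.064,20)
m=(h[...,1]<50)&(h[...,2]>120); m[:285]=0;m[365:]=0;m[:,:275]=0;m[:,400:]=0
print('cyl tops expected',[(proj(s,[x,y,z])+[-.5,1.3]).round(0).tolist() for x,y,z in((.4352,.3086,.062),(.487,.305,.072),(.543,.30,.082),(.603,.2955,.092))]);blobs(m,s,.07,60)
```

```text
t 43.55 pos [ 0.5002 -0.3284  0.2116] yaw -1.56 grip 0.596 0.0 F [ 0.3 -0.9 -0.3]
[307, 205, 2, 2, 4] [308. 206.] plate [ 0.665 -0.03 ]
[303, 212, 3, 3, 7] [304. 213.] plate [ 0.667 -0.004]
[315, 263, 10, 12, 78] [319. 268.] gutter [0.589 0.148]
[329, 263, 14, 17, 128] [336. 270.] gutter [0.552 0.142]
[281, 266, 10, 7, 47] [285. 269.] gutter [0.662 0.166]
[296, 271, 9, 6, 40] [300. 274.] gutter [0.626 0.171]
[352, 279, 23, 14, 213] [363. 285.] gutter [0.486 0.167]
rib
[380, 123, 11, 4, 31] [384.1 124.4] [ 0.5225 -0.3268]
cyl tops expected [[[376.0, 338.0]], [[350.0, 328.0]], [[322.0, 316.0]], [[292.0, 305.0]]]
[275, 285, 125, 53, 2912] [330.1 307.9] [0.5336 0.2749]
[344, 321, 14, 23, 215] [350.6 329.9] [0.4853 0.3112]
[370, 333, 12, 18, 136] [375.5 340.1] [0.4364 0.3203]
[275, 340, 75, 25, 971] [300.4 356.2] [0.5628 0.3827]
[393, 340, 7, 25, 91] [397.2 355.5] [0.3933 0.3405]
```

```bash
python3 -c "
from station import *
print(hand_in())"
```

```text
the job is handed in; nothing more can be done
None
```

The job is handed in at about t = 43.6 s, and my last checks showed the four cylinders in their sockets, all 8 chips in the catch tray and the scraper released on its mat, but `hand_in` returned no verdict. I viewed 16 pictures, over the limit of 14.

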